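# Load the sample box and send the locked chamber tray home

### The arm

A 7-joint arm with a two-finger parallel gripper is mounted at the origin on a cart in front of the work surface, level with it; the furniture and walls round the work are solid. World frame = base frame: x ahead of the robot, y to its left, z up, the work surface at z = 0. Lengths are in m, angles in rad, forces in N, time in s.
With the tool pointing down it reaches from about 0.35 to 0.775 m from the base axis. Payload 3.1 kg.
Tool frame: the origin (TCP) lies midway between the tips of the shut fingers; the grasp point (between the pads) lies 19 mm behind it (arm.tcp_to_grasp is the distance from the TCP to the grasp point, in m); z points along the fingers, y is the line along which they close (so a half turn about z gives the same grasp; the last joint's range is limited). The gripper opens to 85 mm and grips with 20 to 120 N. Pads are 22 mm wide; open, the fingers measure 114 mm over their backs; the gripper's body (76 mm by 85 mm) begins 54 mm behind the grasp point. The pads swing forward as they close: fully open they stand 13 mm farther back than shut.
Start: joints at [1.179, 0.311, 0.014, 1.512, -0.004, 1.319, -0.027], TCP at [0.189, -0.517, 0.231] pointing down, gripper open.
Joint ranges: [-2.7, 2.7], [-0.3, 1.91], [-1.27, 1.3], [0.12, 2.57], [-1.44, 4.58], [0.2, 2.03], [-3.05, 3.05]. Speed limits (rad/s): [2.79, 2.79, 3.14, 3.14, 3.14, 3.14, 3.14].

### API

Orientations are given as a unit quaternion [x, y, z, w].
In Python, from rig import arm gives the robot as it stands.
- The arm moves only by the tool shift_gripper, called after "Emit:" by a JSON object that holds its "op" and its "data". Schema: {"type":"object","properties":{"moves":{"type":"array","items":{"type":"array","items":{"type":"number"},"minItems":5,"maxItems":5},"minItems":1,"maxItems":8},"grip_n":{"type":"number"},"only":{"type":"string"},"quiet":{"type":"boolean"},"lines":{"type":"string"}},"required":["moves"],"additionalProperties":false}. moves is a list of rows, 1 to 8 of them, each of 5 numbers: the finger opening in m, then dx, dy, dz in units of 5 mm, then a turn about the tool's z in rad; each row shifts and turns the commanded pose from where the row before left it, along the tool's axes as they then stand; what a row does not reach is not made up. A row lasts 1/12 s, in which the tool goes at most 0.0417 m and 0.125 rad, less where a joint would pass 70% of its speed; a pose out of reach is approached as far as the arm can. The fingers move at their own pace and stop on an object; grip_n is the grip in N (left out, the last holds). Time passes only in rows, so rows that do not move let the fingers close. The tool returns the time, the measured TCP pose, the force, the opening and the grip force at its end. only (a regular expression) keeps the lines of the reply that match it, lines (a string "A,B") keeps lines A to B, and quiet returns only ok. Input that does not fit is refused with a message, and nothing moves.
- arm.read_state(): the state, without advancing time (a new reading comes with each control period).
- arm.snapshot(name): name is "side" or "top" or "wrist"; returns (picture, depth): 384x512x3 uint8, red, green, blue; 384x512 float32, m along the optical axis (not along the pixel's ray), 0 where there is no reading.
- arm.camera_info(name): a dict with "vfov" (degrees; the focal length in pixels is half the picture's height over the tangent of half this angle, whatever the lens; pixels are square), "cx", "cy" (the principal point, pixels), "k1" (the pictures are not rectified: a ray, as slopes to the right and down, at radius r is drawn at 1 + k1 r^2 times it, then the intrinsics apply), "rvec" (rotation vector, rad) and "tvec" (3), from world to camera coordinates, as OpenCV has them. Camera axes: x right, y down, z forward; pixel columns grow to the right and rows downward; lengths in m; the calibration is good to about 2 mm. A picture is of the moment at which its call begins: read the wrist's pose just before it. camera_info takes no time and is no camera call; for the wrist camera it gives the pose at the moment of the call.
- arm.hand_in(): hands the job in; it is judged then, once.
The state is a dict: "clock": time; "joint_positions": joint angles; "joint_velocities": joint speeds; "effort": joint torques, N m; "tool_pos": TCP position; "ee_rot": TCP orientation; "wrist_force": force on the tool from outside, world axes, zero at the start; "ft_torque": the same for the moment, N m; "grip_width": finger opening in m; "grasp_force": force on a finger pad.
Only numpy, scipy, OpenCV 4.12 (cv2) and the standard library are available. Lean on these libraries where they do the work, as an engineer would, in place of code of your own. Each camera call takes 0.05 s, during which the arm holds its last target. There are 200 camera calls.

### The job

Set the blue sample box flat in the free front part of the test chamber's pulled-out tray, clear of the two discs. The tray is locked out on its slides: press the black release lever down, keep it down while you start the tray inwards, then push the tray gently all the way home so that its front panel closes the chamber. Box and discs must end lying flat in the tray; leave the other things on the bench where they are.

Things in the scene. Friction and masses are not known exactly. Their poses are not given: they have to be found in the camera images.
- chamber: Fixed bench-top chamber, grey base, white head, 158 mm wide (y), 200 mm tall. Origin: middle of its underside on the bench; +x points into it (the way the tray goes home), z up. Mouth plane at x = -100 mm; the head (z 90 to 200 mm) overhangs it to x = -118 mm: over the lever there is no room for an upright hand, it must lean away from the chamber. Side walls at y = +-73 to +-79 mm.
- tray (a joint): How far the tray has gone in, m: 0 = fully extended, locked (start); 0.155 = fully home, panel against the mouth. Slides with 1.5 N friction, plus 6 N per m/s, and stays where it is left. Locked, it stops after 1 mm; once it is 5 mm in with the lever held down, the lever may be let go and the tray stays free.
- release_lever (a joint): Angle of the release lever, rad: 0 = up, hook in front of the catch; 0.19 = fully down. The hook clears from about 0.10. It springs back up when let go; once the tray has started in, it rides under the slide's flange at about 0.1.
- lever_pad (a point): Middle of the top of the lever's black ribbed thumb pad (24 mm along x, 18 mm along y of the chamber), on the tray's -y side, 28 mm outside the mouth, 58 mm above the bench; moves with the tray. Press down: 2 N at first, 6 N fully down; clears after 6 mm, full travel 12 mm. 10 mm towards +x a rib stands 5 mm above the pad to push against. The lever's pivot is 62 mm towards -x.
- tray_bay (a point): Middle of the free front part of the tray, on its steel floor, 29 mm above the bench; axes as the chamber's; moves with the tray. The tray is 102 mm wide inside (y), side walls 14 mm above the floor. Towards -x, 55 mm away, is the front panel, 53 mm above the floor. Towards +x the discs begin 50 mm away; the tray's rear wall is 92 mm away.
- tray_handle (a point): Middle of the tray's aluminium bar handle: bar 10 mm thick, 90 mm long along the chamber's y, 58 mm above the bench, its middle 24 mm in front of the front panel. The panel is 158 mm wide, from 14 to 82 mm above the bench, 12 mm thick. Moves with the tray.
- sample_box: Small blue sample box with closed clear lid, 60 g or so, on the bench: body 52 mm along its x, 76 mm along its y, 28 mm high (58 mm over lid tab and hinge). Origin: middle of its underside, z up. Grip it across the 52 mm, by its lower 22 mm. It fits the tray with its long side across the tray (along the chamber's y).
- disc_white: White sample disc, 38 mm across, 6 mm thick, lying in the rear of the tray. Origin: middle of its underside.
- disc_green: Green sample disc, 38 mm across, 8 mm thick, lying in the rear of the tray. Origin: middle of its underside.
- coil_standard: Grey round coil standard with two brass posts, 50 mm across, 46 mm high, on the bench: leave alone. Origin: middle of its underside.
- screwdriver: Screwdriver with orange handle, 137 mm long, lying on the bench: leave alone. Origin: middle of its underside.
- alcohol_bottle: White bottle with blue cap, 43 mm across, 100 mm high, standing behind the tray: leave alone. Origin: middle of its underside.

How it is judged:
On the way, in this order (a step that is already met when the one before it is completed fails the run):
1. the sample box lies flat in the front part of the still extended tray, let go (x of sample_box in the frame of tray_bay between -0.03 and 0.03 m and y of sample_box in the frame of tray_bay between -0.026 and 0.026 m and z of sample_box in the frame of tray_bay below 0.004 m and angle between sample_box's own z axis and vertical below 0.08 rad and value of joint tray below 0.004 m and contact force between the fingers and sample_box below 0.1 N), for 0.2 s.
2. the tray is unlocked and has started inwards (value of joint tray above 0.008 m).
At the end, for the whole second after the job is handed in: the tray is fully home (within 3 mm) and still; the sample box lies flat on the tray floor in its front part (within 40 mm of the middle of that part) and both discs lie flat in the tray (value of joint tray above 0.152 m and velocity of joint tray between -0.01 and 0.01 m/s and z of each of sample_box, disc_white, disc_green in the frame of tray_bay below 0.004 m and angle between sample_box's own z axis and vertical below 0.08 rad and horizontal distance between sample_box and tray_bay below 0.04 m and linear speed of sample_box below 0.02 m/s and angle between each of disc_white, disc_green's own z axis and vertical below 0.1 rad and horizontal distance between each of disc_white, disc_green and tray_bay below 0.1 m); the robot touches nothing.
It fails at once if the tray is slammed in (faster than 0.4 m/s) (velocity of joint tray above 0.4 m/s).
It fails at once if another thing on the bench is moved by more than 30 mm (distance of any of coil_standard, screwdriver, alcohol_bottle from where it was at the start of the episode above 0.03 m).
It also fails if it takes over 69 s, if anything falls off the work surface, if the arm or the gripper's body presses on something with over 40 N, if the wrist force passes 120 N, or if a joint passes its speed limit or range.

## Working session

There is one attempt and no reset: what is moved stays moved. The work goes in short steps, Python scripts to look and compute and a tool call to move; the robot and the scene stay as the last step left them, time stands still between calls to the robot, and variables do not carry over. Pictures are saved under pics/ and viewed, at most 10 in all, crops included, and the job is handed in when it is done.

```bash
ls; mkdir -p pics; python3 - <<'E'
from rig import arm
import cv2,numpy as np
s=arm.read_state();print(s)
ims=[]
for n in("side","top"):
    p,d=arm.snapshot(n);np.savez(f"pics/{n}0.npz",p=p,d=d);print(n,arm.camera_info(n),(d>0).mean())
    cv2.imwrite(f"pics/{n}0.png",cv2.resize(p[:,:,::-1],(800,600)))
E
```

```text
pics
rig.py
{'clock': 0.0, 'joint_positions': array([ 1.17930907,  0.31172902,  0.01397609,  1.51306435, -0.00440918,
        1.31921474, -0.02720625]), 'joint_velocities': array([-0.00035056, -0.00089343, -0.00081439, -0.0001434 , -0.00028785,
        0.00041364,  0.00096349]), 'effort': array([ 3.42350131e-04, -3.79915345e+01,  1.46215553e-01, -2.30592710e+01,
        1.23741120e-02,  1.37427371e-02,  1.31931125e-05]), 'tool_pos': array([ 0.18825225, -0.51599264,  0.23021627]), 'ee_rot': array([ 9.84737102e-01,  1.74044302e-01, -2.48510763e-04, -1.16613141e-03]), 'wrist_force': array([-0.61025464, -0.20352385, -0.61398561]), 'ft_torque': array([-0.04005606, -0.0026931 , -0.02553859]), 'grasp_force': 0.0, 'grip_width': 0.08517382413403789}
side {'vfov': 52.93016926521324, 'cx': 253.34829539028192, 'cy': 194.27207477371, 'k1': -0.04387826258775955, 'rvec': array([ 1.30967253, -2.25659227,  0.91232597]), 'tvec': array([0.28597224, 0.36473883, 1.0439526 ])} 0.9960835774739584
top {'vfov': 53.932681007115754, 'cx': 253.5908569118705, 'cy': 190.79805700421585, 'k1': -0.025083425286475794, 'rvec': array([ 2.17042339, -2.2197843 ,  0.05264888]), 'tvec': array([0.05081567, 0.52059899, 1.14135139])} 0.9957784016927084
```

View pics/side0.png

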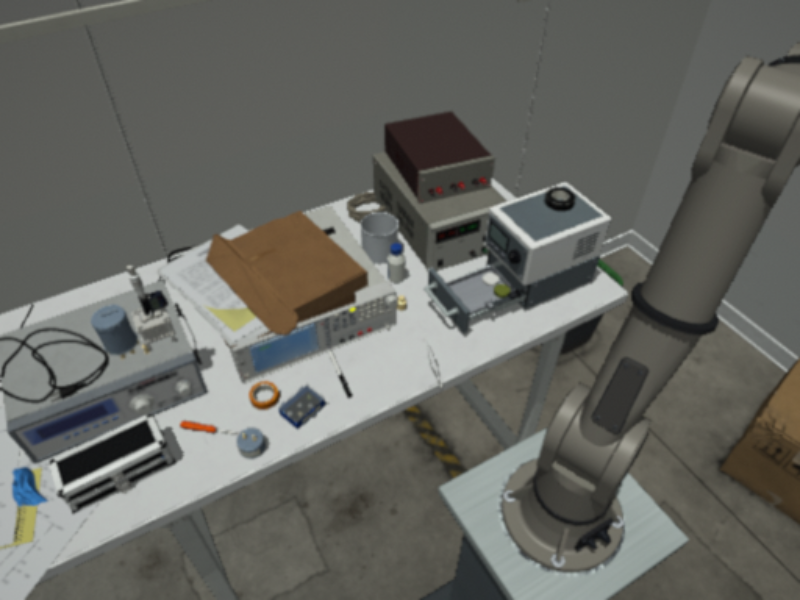

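View pics/top0.png

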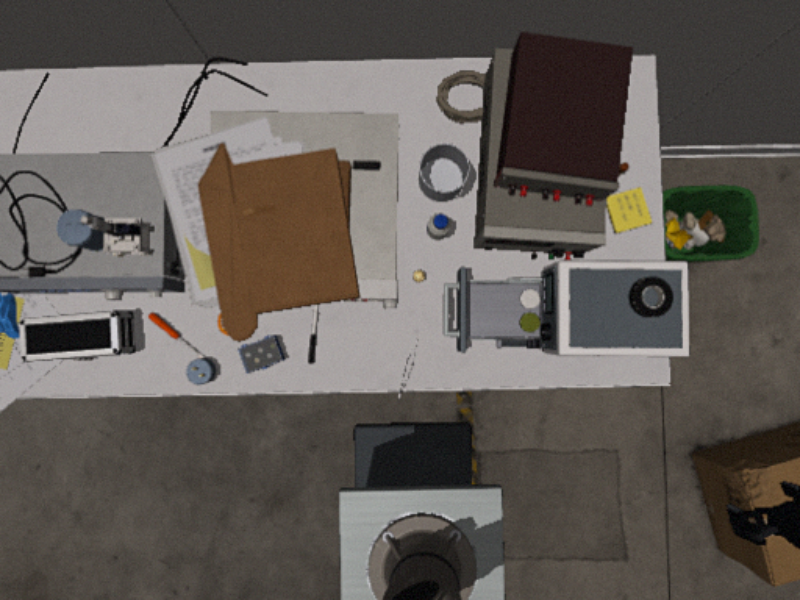

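The side view shows the box at about (302,405), the tray at (475,290) and the chamber at (555,240). The top view shows the box at (263,354), the chamber at (620,308), the tray at (500,310) with the discs at (530,300) and (530,322), and the handle at (452,310). Next I'll measure in 3D.

```bash
cat > h.py <<'E'
import numpy as np,cv2
from scipy.spatial.transform import Rotation as R
def K(ci):
    f=192/np.tan(np.radians(ci['vfov'])/2); return np.array([[f,0,ci['cx']],[0,f,ci['cy']],[0,0,1]])
def rays(ci,uv):
    uv=np.asarray(uv,float).reshape(-1,1,2)
    s=cv2.undistortPoints(uv,K(ci),np.array([ci['k1'],0,0,0.]))[:,0]
    M=R.from_rotvec(ci['rvec']).as_matrix()
    return -M.T@ci['tvec'], np.c_[s,np.ones(len(s))]@M   # centre, dirs (unit optical depth)
def plane(ci,uv,z):
    c,d=rays(ci,uv); return c+d*((z-c[2])/d[:,2])[:,None]
def cloud(ci,dep):
    v,u=np.mgrid[:384,:512]; c,d=rays(ci,np.c_[u.ravel(),v.ravel()])
    return (c+d*dep.reshape(-1,1)).reshape(384,512,3)
def tri(ci1,uv1,ci2,uv2):
    c1,d1=rays(ci1,uv1);c2,d2=rays(ci2,uv2);d1=d1[0];d2=d2[0]
    t=np.linalg.lstsq(np.c_[d1,-d2],c2-c1,rcond=None)[0]
    a=c1+t[0]*d1;b=c2+t[1]*d2; return (a+b)/2,np.linalg.norm(a-b)
E
python3 - <<'E'
from h import *
from rig import arm
for n in("top","side"):
    z=np.load(f"pics/{n}0.npz");ci=arm.camera_info(n);P=cloud(ci,z['d']);p=z['p']
    hsv=cv2.cvtColor(p,cv2.COLOR_RGB2HSV)
    k=.64
    for lab,(u,v) in dict(top=dict(base=(415,560),box=(263,354),head=(600,308),tray=(495,310),panel=(464,310),handle=(451,310),dw=(530,299),dg=(530,322),lev=(530,346),bench=(400,330)),
       side=dict(box=(302,405),tray=(480,288),panel=(450,310),dg=(502,291),dw=(491,278),head=(550,225),bench=(400,370)))[n].items():
        u=int(u*k);v=int(v*k);print(n,lab,P[v,u].round(3),p[v,u],hsv[v,u])
np.set_printoptions(linewidth=250)
z=np.load("pics/top0.npz");P=cloud(arm.camera_info("top"),z['d'])
cv2.imwrite("pics/crop.png",np.hstack([cv2.resize(z['p'][160:240,275:365,::-1],None,fx=5,fy=5,interpolation=2),cv2.resize(z['p'][200:250,140:195,::-1],(330,400),interpolation=2)]) if 0 else cv2.resize(z['p'][160:240,275:375,::-1],(800,600)))
E
```

```text
top base [0.057 0.018 0.115] [31 31 24] [30 58 31]
top box [0.421 0.299 0.028] [72 73 74] [105   7  74]
top head [ 0.489 -0.295  0.201] [74 79 83] [103  28  83]
top tray [ 0.495 -0.149  0.029] [121 119 123] [135   8 123]
top panel [ 0.495 -0.082  0.082] [ 94  97 103] [110  22 103]
top handle [ 0.498 -0.067 -0.002] [80 77 74] [15 19 80]
top dw [ 0.514 -0.217  0.036] [180 171 170] [  3  14 180]
top dg [ 0.469 -0.216  0.035] [85 86 29] [ 31 169  86]
top lev [ 0.425 -0.21   0.055] [26 29 28] [80 26 29]
top bench [ 0.46   0.033 -0.001] [163 162 159] [ 23   6 163]
side box [0.413 0.304 0.027] [81 86 85] [84 15 86]
side tray [ 0.507 -0.184  0.028] [131 137 139] [ 98  15 139]
side panel [ 0.475 -0.08   0.039] [102 110 109] [ 86  19 110]
side dg [ 0.468 -0.216  0.035] [ 96 106  44] [ 35 149 106]
side dw [ 0.518 -0.222  0.036] [201 203 197] [ 40   8 203]
side head [ 0.453 -0.308  0.2  ] [ 88  98 102] [ 99  35 102]
side bench [0.412 0.084 0.   ] [193 197 194] [ 68   5 197]
```

View pics/crop.png

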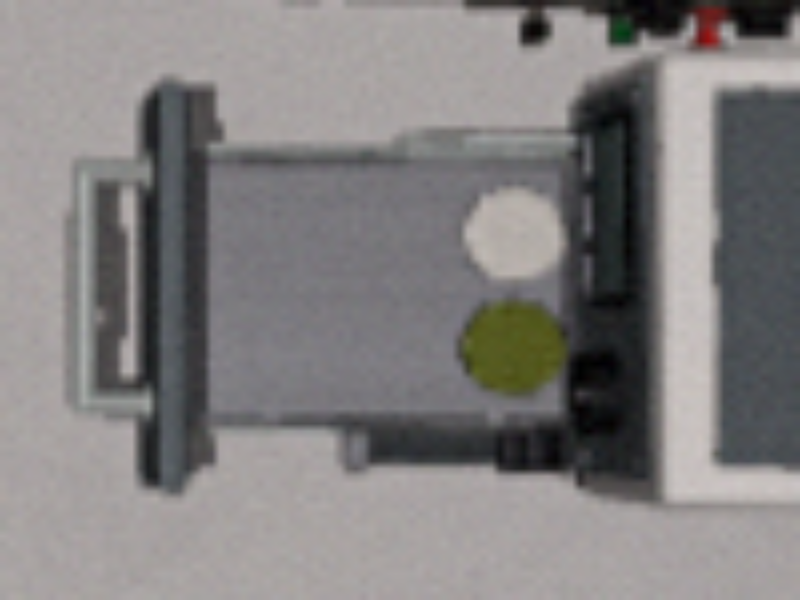

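The crop shows the handle at x≈80, the panel at x≈170, the free bay from 210 to 460, the discs at (515,235) and (513,350), and the lever pad at about (530,450).

```bash
python3 - <<'E'
from h import *
from rig import arm
C={n:cloud(arm.camera_info(n),np.load(f"pics/{n}0.npz")['d']) for n in("top","side")}
I={n:np.load(f"pics/{n}0.npz")['p'] for n in C}
def rect(Q): 
    (c,s,a)=cv2.minAreaRect((Q[:,:2]*1000).astype(np.float32)); return np.round(c,1),np.round(s,1),round(a,2),len(Q)
def sel(n,x,y,z): 
    P=C[n].reshape(-1,3);m=np.ones(len(P),bool)
    for i,(a,b) in enumerate((x,y,z)): m&=(P[:,i]>a)&(P[:,i]<b)
    return P[m]
for n in C:
    print(n)
    for lab,b in dict(head=((.37,.62),(-.45,-.17),(.19,.215)),panel=((.38,.6),(-.11,-.06),(.076,.09)),handle=((.42,.57),(-.078,-.03),(.045,.07)),floor=((.45,.53),(-.19,-.1),(.02,.036)),
       box=((.37,.48),(.23,.36),(.012,.04)),boxtop=((.37,.48),(.23,.36),(.022,.04)),lev=((.41,.435),(-.23,-.18),(.045,.075)),coil=((.33,.45),(.36,.5),(.025,.06)),all=((.3,.48),(.2,.5),(.006,.06))).items():
        Q=sel(n,*b)
        if len(Q)>3: print(lab,rect(Q),np.percentile(Q[:,2]*1000,[5,50,95]).round(1),Q.mean(0).round(4))
Q=sel("top",(.40,.45),(-.24,-.1),(.03,.09)); Q=Q[np.argsort(Q[:,1])]
print((Q[::3]*1000).astype(int).tolist())
p=I['side'][205:300,160:230,::-1];q=I['top'][190:255,110:195,::-1]
cv2.imwrite("pics/box.png",np.hstack([cv2.resize(p,(390,530)),cv2.resize(q,(400,530))]))
E
```

```text
top
head (array([ 489.7, -333.3]), array([221. , 158.1]), 88.46, 4717) [197.2 200.7 203.7] [ 0.4868 -0.327   0.2006]
panel (array([496.6, -82.7]), array([ 12.3, 152.9]), 88.39, 263) [77.7 81.6 85.2] [ 0.4968 -0.0826  0.0815]
handle (array([485.5, -62.9]), array([ 27.9, 125.8]), 88.61, 180) [51.2 62.2 66.1] [ 0.4942 -0.0605  0.061 ]
floor (array([ 489.2, -145.1]), array([90.2, 78.7]), 89.29, 784) [25.5 28.9 32.6] [ 0.49   -0.1447  0.029 ]
box (array([420.1, 306.6]), array([56.8, 77.1]), 19.31, 466) [22.8 27.7 31.4] [0.4205 0.3051 0.0274]
boxtop (array([419.9, 306.5]), array([56.3, 77. ]), 19.13, 452) [23.7 27.8 31.5] [0.4201 0.306  0.0278]
lev (array([ 428.2, -203.2]), array([45.9, 11.8]), 88.71, 77) [52.2 56.5 62.4] [ 0.4287 -0.2051  0.0569]
coil (array([388.6, 421.7]), array([46.2, 45.8]), 46.63, 209) [27.3 32.2 36.5] [0.3896 0.4212 0.0323]
all (array([415.6, 350.4]), array([298.8, 128.1]), 89.7, 903) [ 8.6 27.5 34.2] [0.418  0.343  0.0248]
side
head (array([ 488.7, -335.6]), array([222.2, 160.4]), 89.07, 1753) [194.6 200.5 204.4] [ 0.4774 -0.3222  0.2004]
panel (array([496.1, -85.1
[... 1473 characters left out ...]
1], [428, -183, 55], [431, -180, 53], [425, -180, 56], [437, -178, 37], [425, -177, 52], [431, -175, 53], [425, -174, 54], [431, -172, 52], [443, -170, 31], [428, -168, 54], [446, -167, 30], [437, -165, 39], [446, -164, 30], [437, -163, 35], [434, -160, 50], [429, -159, 55], [449, -158, 30], [435, -157, 55], [432, -156, 57], [432, -153, 56], [426, -153, 58], [443, -152, 31], [441, -150, 58], [423, -150, 57], [429, -148, 54], [437, -148, 38], [449, -146, 30], [441, -144, 45], [438, -141, 40], [438, -137, 33], [438, -131, 31], [438, -124, 37], [444, -122, 34], [441, -119, 34], [444, -116, 35], [441, -112, 36], [441, -110, 34], [438, -106, 34], [447, -104, 32], [444, -103, 39], [444, -100, 40]]
```

View pics/box.png

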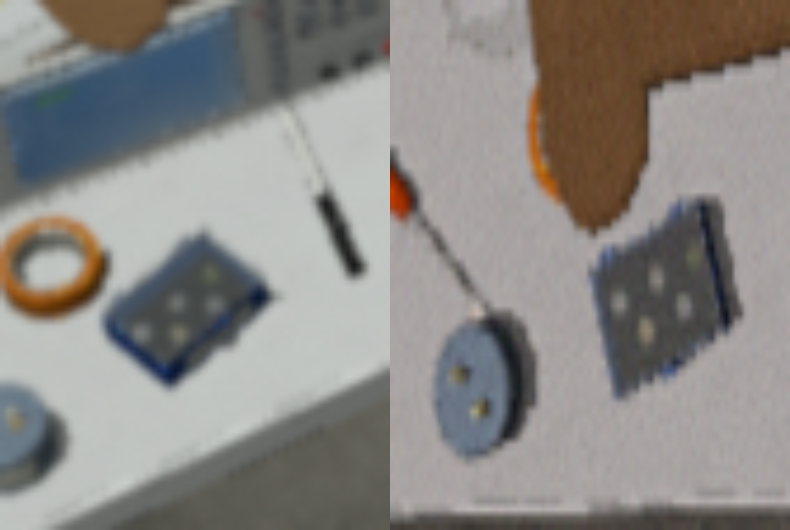

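The box lies at about (0.420, 0.306), turned 19°. A brown folder flap overhangs nearby, so I'll check clearances around the box and refine the lever and bay positions.

```bash
python3 - <<'E'
from h import *
from rig import arm
C={n:cloud(arm.camera_info(n),np.load(f"pics/{n}0.npz")['d']) for n in("top","side")}
c=np.array([.420,.3065]);a=np.radians(19.3);e=np.array([np.cos(a),np.sin(a)]);f=np.array([-e[1],e[0]])
for n in C:
    P=C[n].reshape(-1,3);q=np.c_[(P[:,:2]-c)@e,(P[:,:2]-c)@f,P[:,2]]*1000
    for lo,hi in((5,40),(40,80),(80,130),(130,400)):
        m=(abs(q[:,0])<130)&(abs(q[:,1])<110)&(q[:,2]>lo)&(q[:,2]<hi)
        Q=q[m]
        out=Q[(abs(Q[:,0])>31)|(abs(Q[:,1])>42)]
        print(n,lo,len(out), 'u',np.percentile(out[:,0],[0,5,50,100]).round() if len(out) else '', 'v',np.percentile(out[:,1],[0,50,95,100]).round() if len(out) else '')
    m=(abs(q[:,1])<60)&(q[:,0]>20)&(q[:,0]<120)&(q[:,2]>45); Q=q[m]; print('near grasp strip',len(Q),Q[np.argsort(Q[:,0])][:6].round().tolist())
# box top triangulated from two views via contour centres of dark-blue/gray top
ci=arm.camera_info
for n in C:
    P=C[n]; m=((abs(P[...,0]-.42)<.06)&(abs(P[...,1]-.3065)<.06)&(P[...,2]>.02)&(P[...,2]<.04)).astype(np.uint8)
    v,u=np.nonzero(m);print(n,'boxpix',u.mean(),v.mean())
ti,si=ci('top'),ci('side')
for lab,u in dict(bay_walls_top=((318.7,160+160/7.5),(318.7,160+415/7.5))).items(): print(lab,plane(ti,u,.036).round(4))
print('pad',plane(ti,[(275+533/8,160+450/7.5)],.058).round(4),'padL/R',plane(ti,[(275+497/8,220),(275+572/8,220)],.058).round(4))
print('lever front end',plane(ti,[(275+345/8,220)],.055).round(4),'handle',plane(ti,[(275+85/8,160+163/7.5),(275+85/8,160+407/7.5)],.06).round(4))
for n in C:
    hs=cv2.cvtColor(np.load(f"pics/{n}0.npz")['p'],cv2.COLOR_RGB2HSV);P=C[n]
    near=(abs(P[...,0]-.49)<.08)&(abs(P[...,1]+.21)<.05)&(P[...,2]<.05)
    g=near&(hs[...,1]>110)&(hs[...,2]>60);w=near&(hs[...,2]>160)&(P[...,2]>.03)
    print(n,'green',P[g].mean(0).round(4),g.sum(),'white',np.median(P[w],0).round(4),w.sum())
E
```

```text
top 5 238 u [-105.  -51.    3.  118.] v [-109.   54.  108.  110.]
top 40 0 u  v 
top 80 0 u  v 
top 130 1570 u [ 30.  42.  89. 130.] v [-110.  -47.   25.   51.]
near grasp strip 868 [[23.0, -26.0, 202.0], [24.0, -18.0, 202.0], [24.0, -25.0, 205.0], [24.0, -31.0, 201.0], [25.0, -38.0, 202.0], [25.0, -16.0, 202.0]]
side 5 655 u [-87. -23.  87. 130.] v [-110.    5.  104.  110.]
side 40 387 u [ 74.  79. 104. 130.] v [-110.  -40.   22.   39.]
side 80 416 u [ 73.  78. 106. 130.] v [-110.  -33.   20.   38.]
side 130 1146 u [ 26.  41.  88. 130.] v [-110.  -45.   24.   48.]
near grasp strip 986 [[21.0, -26.0, 200.0], [21.0, -30.0, 200.0], [21.0, -34.0, 201.0], [22.0, -27.0, 202.0], [22.0, -24.0, 200.0], [23.0, -20.0, 199.0]]
top boxpix 165.8043956043956 226.13846153846154
side boxpix 192.03980099502488 258.10696517412936
bay_walls_top [[ 0.5445 -0.157   0.036 ]
 [ 0.4426 -0.1539  0.036 ]]
pad [[ 0.4279 -0.217   0.058 ]] padL/R [[ 0.4282 -0.2038  0.058 ]
 [ 0.4275 -0.2313  0.058 ]]
lever front end [[ 0.4294 -0.1486  0.055 ]] handle [[ 0.5438 -0.0557  0.06  ]
 [ 0.4484 -0.0531  0.06  ]]
top green [ 0.4695 -0.2146  0.0376] 114 white [ 0.5144 -0.217   0.0349] 111
side green [ 0.4862 -0.1995 -0.2658] 88 white [ 0.5175 -0.2189  0.0345] 54
```

```bash
python3 - <<'E'
from h import *
from rig import arm
P=np.concatenate([cloud(arm.camera_info(n),np.load(f"pics/{n}0.npz")['d']).reshape(-1,3) for n in("top","side")])
m=(P[:,2]>.1)&(P[:,0]>.3)&(P[:,0]<.7)
for y in np.arange(.16,.46,.015):
    q=P[m&(abs(P[:,1]-y)<.008)]; 
    if len(q): i=np.percentile(q[:,0],2); s=q[q[:,0]<i+.03]; print(round(y,3),'minx',i.round(3),'z',np.percentile(s[:,2],[5,95]).round(3))
m=(P[:,2]>.04)&(P[:,2]<.11)&(P[:,1]>.1)&(P[:,1]<.36)&(P[:,0]<.6);print('front face x',np.percentile(P[m][:,0],[1,10,50]).round(3))
m=(P[:,2]<.11)&(P[:,2]>.006)&(P[:,1]>.1)&(P[:,1]<.27)&(P[:,0]<.47);print('low things',P[m].min(0),P[m].max(0))
m=(P[:,0]<.36)&(P[:,0]>.3)&(abs(P[:,2])<.004)&(P[:,1]<.4)&(P[:,1]>-.1);print('bench edge x',np.percentile(P[m][:,0],[0.5,2]))
E
```

```text
0.16 minx 0.509 z [0.11  0.208]
0.175 minx 0.507 z [0.111 0.207]
0.19 minx 0.504 z [0.109 0.207]
0.205 minx 0.502 z [0.108 0.206]
0.22 minx 0.5 z [0.111 0.206]
0.235 minx 0.498 z [0.117 0.206]
0.25 minx 0.496 z [0.167 0.205]
0.265 minx 0.476 z [0.179 0.205]
0.28 minx 0.458 z [0.199 0.205]
0.295 minx 0.452 z [0.199 0.204]
0.31 minx 0.457 z [0.197 0.203]
0.325 minx 0.475 z [0.197 0.203]
0.34 minx 0.518 z [0.108 0.201]
0.355 minx 0.511 z [0.106 0.158]
0.37 minx 0.511 z [0.108 0.157]
0.385 minx 0.515 z [0.113 0.157]
0.4 minx 0.533 z [0.145 0.156]
0.415 minx 0.599 z [0.154 0.16 ]
0.43 minx 0.659 z [0.155 0.16 ]
0.445 minx 0.546 z [0.112 0.116]
0.46 minx 0.545 z [0.102 0.121]
front face x [0.518 0.522 0.528]
low things [-0.05460533  0.1001245   0.00609024] [0.46966306 0.26983579 0.03318692]
bench edge x [0.33739769 0.33882336]
```

A folder flap at z≈0.2 and x≥0.452 overhangs the box, so an upright hand over the box centre would hit it. I'll hook the box's far-left part, drag it clear towards the robot, then regrasp it.

First, transit.

Units first: shifts go in units of 5 mm. So -0.0291 m is -5.82, 0.0247 m is 4.94.

Emit:
{"op": "shift_gripper", "data": {"moves": [[0.085, 4.94, -5.82, 0, 0], [0.085, 4.94, -5.82, 0, 0], [0.085, 4.94, -5.82, 0, 0], [0.085, 4.94, -5.82, 0, 0], [0.085, 4.94, -5.82, 0, 0], [0.085, 4.94, -5.82, 0, 0], [0.085, 4.94, -5.82, 0, 0]], "grip_n": 20}}

```text
clock: 0.68
tool_pos: [0.2811, -0.264, 0.2309]
ee_rot: [0.985, 0.174, -0.0, -0.0]
wrist_force: [0.4, -0.6, 0.4]
grip_width: 0.0847
grasp_force: 0.0
```

Emit:
{"op": "shift_gripper", "data": {"moves": [[0.085, 4.94, -5.82, 0, 0], [0.085, 4.94, -5.82, 0, 0], [0.085, 4.94, -5.82, 0, 0], [0.085, 4.94, -5.82, 0, 0], [0.085, 4.94, -5.82, 0, 0], [0.085, 4.94, -5.82, 0, 0]]}}

```text
clock: 1.18
tool_pos: [0.3603, -0.0494, 0.2311]
ee_rot: [0.985, 0.174, -0.0, 0.0]
wrist_force: [0.5, -0.3, -0.9]
grip_width: 0.0847
grasp_force: 0.0
```

Emit:
{"op": "shift_gripper", "data": {"moves": [[0.085, 3.44, -7.08, 0, 0], [0.085, 3.44, -7.08, 0, 0], [0.085, 3.44, -7.08, 0, 0], [0.085, 3.44, -7.08, 0, 0], [0.085, 3.44, -7.08, 0, 0]]}}

```text
clock: 1.6
tool_pos: [0.3801, 0.1461, 0.2312]
ee_rot: [0.985, 0.174, 0.0, 0.0]
wrist_force: [0.9, -0.5, -0.2]
grip_width: 0.0853
grasp_force: 0.0
```

Emit:
{"op": "shift_gripper", "data": {"moves": [[0.085, 3.44, -7.08, 0, 0], [0.085, 3.44, -7.08, 0, 0], [0.085, 3.44, -7.08, 0, 0], [0.085, 3.44, -7.08, 0, 0], [0.085, 3.44, -7.08, 0, 0]]}}

```text
clock: 2.02
tool_pos: [0.4007, 0.3416, 0.2305]
ee_rot: [0.985, 0.174, -0.001, 0.0]
wrist_force: [1.2, -0.3, -0.1]
grip_width: 0.0848
grasp_force: 0.0
```

Emit:
{"op": "shift_gripper", "data": {"moves": [[0.085, 0, 0, 0, -0.122], [0.085, 0, 0, 0, -0.122], [0.085, 0, 0, 0, -0.122], [0.085, 0, 0, 0, -0.122], [0.085, 0, 0, 0, -0.122]]}}

```text
clock: 2.43
tool_pos: [0.4005, 0.3401, 0.2306]
ee_rot: [0.886, 0.465, -0.001, 0.0]
wrist_force: [-0.5, 0.9, -0.4]
grip_width: 0.0851
grasp_force: 0.0
```

Emit:
{"op": "shift_gripper", "data": {"moves": [[0.085, 0, 0, 0, -0.122], [0.085, 0, 0, 0, -0.122], [0.085, 0, 0, 0, -0.122], [0.085, 0, 0, 0, -0.122], [0.085, 0, 0, 0, -0.122], [0.085, 0, 0, 0, 0]]}}

```text
clock: 2.93
tool_pos: [0.4007, 0.3398, 0.2305]
ee_rot: [0.707, 0.707, -0.001, -0.0]
wrist_force: [0.2, -0.2, -0.9]
grip_width: 0.0847
grasp_force: 0.0
```

```bash
python3 - <<'E'
from h import *
from rig import arm
ci=arm.camera_info("wrist");p,d=arm.snapshot("wrist");np.savez("pics/w1.npz",p=p,d=d)
q,_=arm.snapshot("side")
cv2.imwrite("pics/w1.png",np.hstack([cv2.resize(p[:,:,::-1],(440,330)),cv2.resize(q[120:320,90:330,::-1],(360,330))]))
P=cloud(ci,d)
m=(abs(P[...,0]-.42)<.07)&(abs(P[...,1]-.3065)<.06)&(P[...,2]>.016)&(P[...,2]<.04)
Q=P[m];print(cv2.minAreaRect((Q[:,:2]*1000).astype(np.float32)),Q.mean(0),np.percentile(Q[:,2],[5,50,95]))
m=(P[...,2]>.15)&(P[...,0]<.55);Q=P[m]
for y in np.arange(.25,.36,.015):
    s=Q[abs(Q[:,1]-y)<.008]
    if len(s):print(y.round(3),np.percentile(s[:,0],2).round(4),np.median(s[:,2]).round(3))
E
```

```text
((442.7658386230469, 314.45489501953125), (106.81759643554688, 80.59293365478516), 24.697649002075195) [0.42577822 0.31084043 0.02585949] [0.0178724  0.02686023 0.02818059]
0.265 0.466 0.201
0.28 0.4539 0.201
0.295 0.4507 0.2
0.31 0.4537 0.2
0.325 0.3365 0.199
0.34 0.3351 0.294
0.355 0.3331 0.306
```

View pics/w1.png

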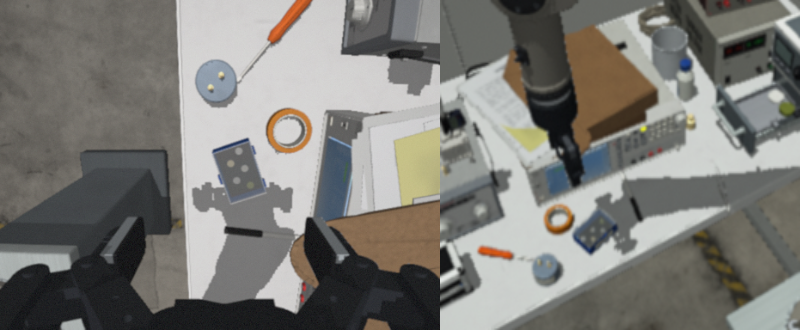

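The wrist view shows the box at (240,170) of the left half. The fingers straddle its left end, and the folder tip at (295,250) is beyond the hand. I'll descend while watching the force.

Units first: shifts go in units of 5 mm. So 0.03 m is 6.

Emit:
{"op": "shift_gripper", "data": {"moves": [[0.085, 0, 0, 6, 0], [0.085, 0, 0, 6, 0], [0.085, 0, 0, 6, 0], [0.085, 0, 0, 6, 0], [0.085, 0, 0, 6, 0], [0.085, 0, 0, 0, 0]]}}

```text
clock: 3.53
tool_pos: [0.3981, 0.3358, 0.0757]
ee_rot: [0.708, 0.706, -0.006, 0.0]
wrist_force: [-0.2, -1.3, -0.7]
grip_width: 0.0847
grasp_force: 0.0
```

```bash
python3 - <<'E'
from h import *
from rig import arm
ci=arm.camera_info("wrist");p,d=arm.snapshot("wrist");print(-R.from_rotvec(ci['rvec']).as_matrix().T@ci['tvec'])
q,_=arm.snapshot("side")
cv2.imwrite("pics/w2.png",np.hstack([cv2.resize(p[:,:,::-1],(440,330)),cv2.resize(q[170:290,150:290,::-1],(360,330))]))
E
```

```text
[0.40035395 0.40992702 0.21665031]
```

View pics/w2.png

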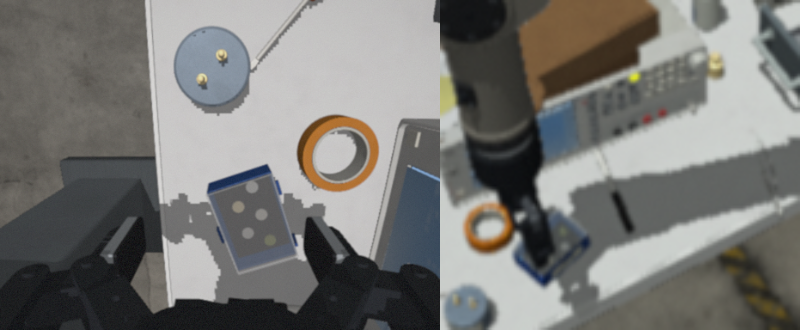

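The box sits between the fingers with its upper-left end at (240,175), and the lid tab at (278,190) is near the far finger. I'll shift slightly toward +y, lower, then close and drag.

Scaled: 0.025 m is 5, 0.013 m is 2.6.

Emit:
{"op": "shift_gripper", "data": {"moves": [[0.085, 2, 0.6, 0, 0], [0.085, 0, 0, 5, 0], [0.085, 0, 0, 5, 0], [0.085, 0, 0, 2.6, 0], [0.085, 0, 0, 0, 0]]}}

```text
clock: 4.05
tool_pos: [0.4034, 0.3493, 0.0174]
ee_rot: [0.708, 0.706, -0.001, 0.0]
wrist_force: [0.4, -0.9, 0.3]
grip_width: 0.0853
grasp_force: 0.0
```

Emit:
{"op": "shift_gripper", "data": {"moves": [[0.085, 0, 0, 1.6, 0], [0.05, 0, 0, 0, 0], [0.05, 0, 0, 0, 0], [0.05, 0, 0, 0, 0], [0.05, 0, 0, 0, 0], [0.05, 0, 0, 0, 0], [0.05, 0, 0, 0, 0]], "grip_n": 20}}

```text
clock: 4.63
tool_pos: [0.4041, 0.3507, 0.0109]
ee_rot: [0.707, 0.707, 0.001, 0.0]
wrist_force: [-0.1, 0.2, 0.5]
grip_width: 0.0498
grasp_force: 0.3
```

Scaled: -0.008 m is -1.6, -0.006 m is -1.2.

Emit:
{"op": "shift_gripper", "data": {"moves": [[0.05, 0, -1.6, 0, 0], [0.05, 0, -1.6, 0, 0], [0.05, 0, -1.6, 0, 0], [0.05, 0, -1.2, 0, 0], [0.085, 0, 0, 0, 0], [0.085, 0, 0, 0, 0], [0.085, 0, 0, 0, 0], [0.085, 0, 0, 0, 0]]}}

```text
clock: 5.3
tool_pos: [0.3742, 0.3502, 0.0102]
ee_rot: [0.708, 0.707, 0.0, 0.0]
wrist_force: [-0.7, 0.6, 0.2]
grip_width: 0.0849
grasp_force: 0.0
```

Emit:
{"op": "shift_gripper", "data": {"moves": [[0.085, 0, 0, -8, 0], [0.085, 0, 0, -8, 0], [0.085, 0, 0, -8, 0], [0.085, 6, 0, -4, 0], [0.085, 6, 0, 0, 0], [0.085, 6, 0, 0, 0], [0.085, 0, 0, 0, 0]]}}

```text
clock: 5.88
tool_pos: [0.3717, 0.4468, 0.1515]
ee_rot: [0.706, 0.708, 0.002, -0.003]
wrist_force: [-0.2, 1.6, 0.5]
grip_width: 0.0851
grasp_force: 0.0
```

```bash
cat > box.py <<'E'
from h import *
from rig import arm
import sys
def box(n,save=None,c=(.40,.31)):
    ci=arm.camera_info(n);p,d=arm.snapshot(n);P=cloud(ci,d)
    m=((np.hypot(P[...,0]-c[0],P[...,1]-c[1])<.075)&(P[...,2]>.019)&(P[...,2]<.04)).astype(np.uint8)
    k,l,s,_=cv2.connectedComponentsWithStats(m,connectivity=4);i=1+s[1:,4].argmax();Q=P[l==i]
    (a,b,t)=cv2.minAreaRect((Q[:,:2]*1000).astype(np.float32)); print(n,np.round(a,1),np.round(b,1),round(t,1),Q.mean(0).round(4),len(Q))
    if save: cv2.imwrite(save,p[:,:,::-1])
    return p
if __name__=="__main__":
    print(arm.read_state()['tool_pos'].round(4))
    a=box("wrist");b=box("top");box("side")
    if len(sys.argv)>1: cv2.imwrite(sys.argv[1],np.hstack([cv2.resize(a[:,:,::-1],(440,330)),cv2.resize(b[180:260,120:207,::-1],(360,330))]))
E
python3 box.py pics/w3.png
```

```text
[0.3717 0.4468 0.1515]
wrist [405.9 299.8] [58.4 77.1] 54.4 [0.404  0.3079 0.0266] 3134
top [404.4 301.1] [57.2 78. ] 52.6 [0.4052 0.3004 0.0277] 462
side [403.7 298.1] [57.5 80.3] 50.6 [0.4016 0.2991 0.0264] 403
```

View pics/w3.png

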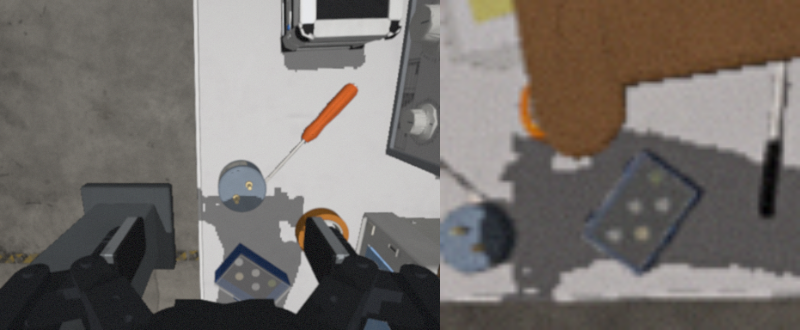

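The drag worked. The box is now at (0.405, 0.300) with its grip axis at about 53°, clear of most of the flap. I'll grasp it 16 mm toward its coil-side end to stay clear of the flap, after checking where the orange ring is.

Scaled: -0.0345 m is -6.9, -0.034 m is -6.8.

Emit:
{"op": "shift_gripper", "data": {"moves": [[0.075, -6.9, 1, 0, 0], [0.075, -6.9, 1, 0, 0], [0.075, -6.8, 1, 0, 0], [0.075, -6.8, 1, 0, 0], [0.075, 0, 0, 0, -0.1155], [0.075, 0, 0, 0, -0.1155], [0.075, 0, 0, 0, -0.1155], [0.075, 0, 0, 0, -0.1155]]}}

```text
clock: 6.7
tool_pos: [0.3944, 0.3006, 0.1498]
ee_rot: [0.526, 0.851, -0.001, 0.001]
wrist_force: [0.1, 0.4, -0.2]
grip_width: 0.075
grasp_force: 0.0
```

Emit:
{"op": "shift_gripper", "data": {"moves": [[0.075, 0, 0, 0, -0.1155], [0.075, 0, 0, 0, -0.1155], [0.075, 0, 0, 0, -0.1155], [0.075, 0, 0, 0, -0.1155], [0.075, 0, 0, 0, 0]]}}

```text
clock: 7.12
tool_pos: [0.3941, 0.3012, 0.1498]
ee_rot: [0.319, 0.948, -0.001, 0.0]
wrist_force: [0.0, 0.0, 0.1]
grip_width: 0.0753
grasp_force: 0.0
```

```bash
python3 - <<'E'
from box import *
ci=arm.camera_info("wrist");p,d=arm.snapshot("wrist");P=cloud(ci,d);h=cv2.cvtColor(p,cv2.COLOR_RGB2HSV)
m=(h[...,0]<20)&(h[...,1]>150)&(P[...,2]>.005)&(P[...,2]<.04)&(P[...,0]>.41)&(P[...,1]<.41)
print(P[m].min(0),P[m].max(0),m.sum()); box("wrist");box("side")
E
```

```text
[0.45686583 0.33158164 0.0050407 ] [0.51396722 0.38766348 0.01971217] 1205
wrist [405.7 299. ] [57.6 76.3] 52.6 [0.4044 0.3005 0.0268] 5181
side [403.9 298.7] [56.9 80.6] 53.8 [0.4015 0.2994 0.0265] 401
```

Scaled: 0.008 m is 1.6, 0.0064 m is 1.28.

Emit:
{"op": "shift_gripper", "data": {"moves": [[0.075, 1.28, 1.04, 0, 0], [0.075, 0, 0, 7.2, 0], [0.075, 0, 0, 7.2, 0], [0.075, 0, 0, 7.2, 0], [0.075, 0, 0, 6, 0], [0.075, 0, 0, 1.6, 0], [0.075, 0, 0, 0, 0]]}}

```text
clock: 7.85
tool_pos: [0.3901, 0.3102, 0.0023]
ee_rot: [0.318, 0.948, -0.002, -0.001]
wrist_force: [0.4, 0.2, 0.3]
grip_width: 0.0751
grasp_force: 0.0
```

Emit:
{"op": "shift_gripper", "data": {"moves": [[0.062, 0, 0, 0.8, 0], [0.05, 0, 0, 0, 0], [0.045, 0, 0, 0, 0], [0.045, 0, 0, 0, 0], [0.045, 0, 0, 0, 0], [0.045, 0, 0, 0, 0]], "grip_n": 25}}

```text
clock: 8.35
tool_pos: [0.3927, 0.3124, 0.0019]
ee_rot: [0.318, 0.948, 0.001, 0.001]
wrist_force: [-0.9, -0.6, 7.0]
grip_width: 0.0516
grasp_force: 28.9
```

Emit:
{"op": "shift_gripper", "data": {"moves": [[0.045, 0, 0, -2, 0], [0.045, 0, 0, -4, 0], [0.045, 0, 0, -7.4, 0], [0.045, 0, 0, -7.4, 0], [0.045, 0, 0, -7.4, 0], [0.045, 0, 0, -2, 0]]}}

```text
clock: 8.85
tool_pos: [0.3931, 0.3144, 0.1573]
ee_rot: [0.318, 0.948, 0.004, 0.002]
wrist_force: [-0.9, 1.3, -0.3]
grip_width: 0.0511
grasp_force: 28.1
```

Emit:
{"op": "shift_gripper", "data": {"moves": [[0.045, -4.54, -5.98, 0, 0], [0.045, -4.54, -5.98, 0, 0], [0.045, -4.54, -5.98, 0, 0], [0.045, -4.54, -5.98, 0, 0], [0.045, 0, 0, 0, 0]]}}

```text
clock: 9.27
tool_pos: [0.3926, 0.1497, 0.1497]
ee_rot: [0.326, 0.946, -0.006, 0.0]
wrist_force: [0.3, -1.8, -1.5]
grip_width: 0.052
grasp_force: 28.0
```

```bash
python3 - <<'E'
from h import *
from rig import arm
s=arm.read_state();T=s['tool_pos'];M=R.from_quat(s['ee_rot']).as_matrix();print(T,s['grip_width'])
for n in("wrist","side","top"):
    ci=arm.camera_info(n);p,d=arm.snapshot(n);P=(cloud(ci,d)-T)@M   # tool frame
    m=(abs(P[...,0]+.017)<.065)&(abs(P[...,1])<.045)&(P[...,2]>-.04)&(P[...,2]<.02)
    Q=P[m];t=Q[(abs(Q[:,1])<.024)&(abs(Q[:,0])<.08)]
    if len(t):print(n,len(t),np.percentile(t*1000,[0,2,50,98,100],axis=0).round(1).tolist())
    if n=="wrist":cv2.imwrite("pics/w4.png",p[:,:,::-1])
E
```

```text
[0.39260522 0.14973598 0.14967099] 0.052005025432254784
wrist 14530 [[-36.3, -24.0, -27.3], [-32.2, -23.0, -26.2], [0.4, 0.0, -25.0], [18.8, 23.0, -1.8], [19.3, 24.0, 3.2]]
side 301 [[-33.0, -23.9, -30.5], [-27.3, -21.9, -29.0], [10.5, 2.0, -24.9], [23.5, 22.5, -0.4], [24.3, 23.9, 1.9]]
top 240 [[-49.9, -22.3, -31.8], [-49.7, -20.3, -30.3], [-32.8, -0.8, -27.2], [-9.9, 23.0, -12.8], [-5.5, 23.9, -3.5]]
```

View pics/w4.png

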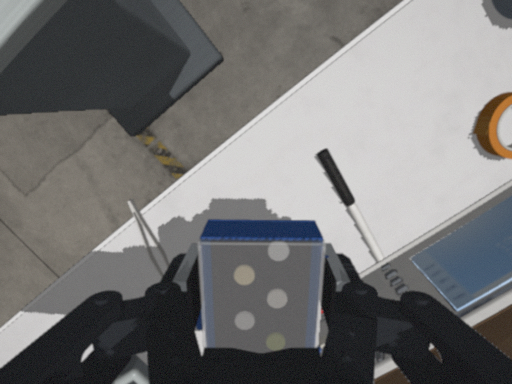

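The box is held level, its centre about 15 mm toward tool −x. Carrying it to the tray.

Scaled: -0.0309 m is -6.18, -0.0224 m is -4.48.

Emit:
{"op": "shift_gripper", "data": {"moves": [[0.045, -6.18, -4.48, 0, 0], [0.045, -6.18, -4.48, 0, 0], [0.045, -6.18, -4.48, 0, 0], [0.045, -6.18, -4.48, 0, 0], [0.045, -6.18, -4.48, 0, 0], [0.045, -6.18, -4.48, 0, 0], [0.045, -6.18, -4.48, 0, 0], [0.045, -6.18, -4.48, 0, 0]]}}

```text
clock: 10.08
tool_pos: [0.4823, -0.1301, 0.1515]
ee_rot: [0.316, 0.949, 0.001, 0.0]
wrist_force: [2.3, 0.9, 0.2]
grip_width: 0.0513
grasp_force: 28.1
```

Emit:
{"op": "shift_gripper", "data": {"moves": [[0.045, 0, 0, 0, -0.124], [0.045, 0, 0, 0, -0.124], [0.045, 0, 0, 0, -0.124], [0.045, 0, 0, 0, -0.124], [0.045, 0, 0, 0, -0.124], [0.045, 0, 0, 0, 0], [0.045, 0, 0, 0, 0]]}}

```text
clock: 10.67
tool_pos: [0.4818, -0.1288, 0.1513]
ee_rot: [0.014, 1.0, 0.001, 0.0]
wrist_force: [0.6, -0.2, -1.5]
grip_width: 0.0517
grasp_force: 28.1
```

```bash
python3 - <<'E'
from h import *
from rig import arm
s=arm.read_state();T=s['tool_pos'];M=R.from_quat(s['ee_rot']).as_matrix();print(T,M[:,0].round(3),np.degrees(np.arctan2(M[1,0],M[0,0])))
ci=arm.camera_info("wrist");p,d=arm.snapshot("wrist");P=cloud(ci,d);np.savez("pics/w5.npz",p=p,d=d)
cv2.imwrite("pics/w5.png",p[:,:,::-1])
for lab,m in dict(box=(abs(P[...,2]-.176)<.006)&(abs(P[...,0]-.494)<.06)&(abs(P[...,1]+.143)<.025),panel=(abs(P[...,2]-.081)<.008)&(P[...,1]>-.12),floor=(abs(P[...,2]-.029)<.003)&(abs(P[...,0]-.49)<.08)&(P[...,1]>-.24)).items():
    Q=P[m]
    if len(Q):print(lab,len(Q),np.percentile(Q*1000,[1,50,99],axis=0).round().tolist())
E
```

```text
[ 0.48178504 -0.12876662  0.15134694] [-1.     0.027 -0.   ] 178.44481230240035
box 10363 [[463.0, -165.0, 171.0], [485.0, -137.0, 176.0], [515.0, -118.0, 180.0]]
panel 3367 [[421.0, -90.0, 73.0], [481.0, -81.0, 81.0], [583.0, 47.0, 89.0]]
floor 11379 [[444.0, -237.0, 26.0], [481.0, -155.0, 28.0], [545.0, 68.0, 32.0]]
```

View pics/w5.png

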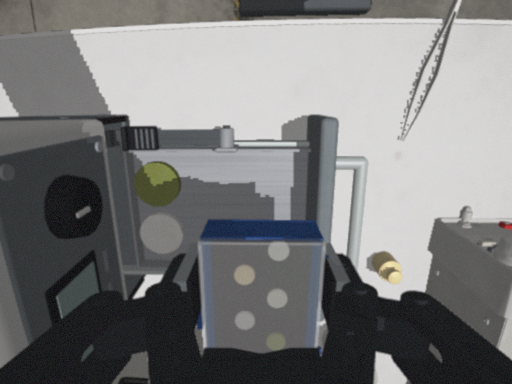

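The tray walls run from x .444 to .545, with its centre at .4945. The lever pad is at (145,137) and the panel at (322,180). The box needs to go 15 mm further toward the chamber, then down.

Emit:
{"op": "shift_gripper", "data": {"moves": [[0.045, 0.48, -2.96, 0, 0], [0.045, 0, 0, 6, 0], [0.045, 0, 0, 6, 0], [0.045, 0, 0, 6, 0], [0.045, 0, 0, 3, 0], [0.045, 0, 0, 1.4, 0], [0.045, 0, 0, 0, 0], [0.045, 0, 0, 0, 0]]}}

```text
clock: 11.38
tool_pos: [0.4791, -0.1452, 0.04]
ee_rot: [0.014, 1.0, 0.0, 0.001]
wrist_force: [0.7, 1.0, -1.2]
grip_width: 0.0516
grasp_force: 28.0
```

Emit:
{"op": "shift_gripper", "data": {"moves": [[0.045, 0, 0, 0.8, 0], [0.045, 0, 0, 0.4, 0], [0.045, 0, 0, 0, 0]]}}

```text
clock: 11.63
tool_pos: [0.4786, -0.1459, 0.0338]
ee_rot: [0.014, 1.0, -0.0, 0.0]
wrist_force: [-0.6, -0.5, -0.8]
grip_width: 0.0519
grasp_force: 28.0
```

Emit:
{"op": "shift_gripper", "data": {"moves": [[0.045, 0, 0, 0.4, 0], [0.045, 0, 0, 0.2, 0], [0.055, 0, 0, 0, 0], [0.062, 0, 0, 0, 0], [0.064, 0, 0, 0, 0], [0.064, 0, 0, 0, 0]]}}

```text
clock: 12.13
tool_pos: [0.4788, -0.1493, 0.0308]
ee_rot: [0.015, 1.0, -0.002, 0.001]
wrist_force: [-0.2, -6.8, 3.6]
grip_width: 0.0637
grasp_force: 2.5
```

Emit:
{"op": "shift_gripper", "data": {"moves": [[0.064, 0, 0, -4, 0], [0.064, 0, 0, -8, 0], [0.064, 0, 0, -8, 0], [0.064, 0, 0, -8, 0], [0.064, 2, 0, 0, 0], [0.064, 0, 0, 0, 0]]}}

```text
clock: 12.63
tool_pos: [0.4689, -0.145, 0.1727]
ee_rot: [0.014, 1.0, -0.001, 0.002]
wrist_force: [-0.9, -0.6, -0.1]
grip_width: 0.0641
grasp_force: 0.0
```

```bash
python3 - <<'E'
from box import *
cs=[]
for n in("top","side","wrist"):
    ci=arm.camera_info(n);p,d=arm.snapshot(n);P=cloud(ci,d)
    if n=="top": a=p
    if n=="wrist": b=p
    m=(P[...,2]>.051)&(P[...,2]<.066)&(abs(P[...,0]-.494)<.047)&(P[...,1]<-.1)&(P[...,1]>-.19)
    Q=P[m]
    if len(Q)>20: print(n,cv2.minAreaRect((Q[:,:2]*1000).astype(np.float32)),np.percentile(Q[:,2]*1000,[5,50,95]).round(1),len(Q))
cv2.imwrite("pics/w6.png",np.hstack([cv2.resize(b[:,:,::-1],(440,330)),cv2.resize(a[155:240,275:367,::-1],(360,330))]))
E
```

```text
top ((508.91851806640625, -145.01890563964844), (52.73126983642578, 47.30326843261719), 88.93521881103516) [53.7 57.  60.5] 254
side ((495.46295166015625, -147.96542358398438), (56.26149368286133, 83.97842407226562), 86.0020523071289) [52.6 56.2 59.9] 252
wrist ((498.4627685546875, -147.87606811523438), (57.53415298461914, 76.69123840332031), 87.85113525390625) [54.7 56.  57. ] 5129
```

View pics/w6.png

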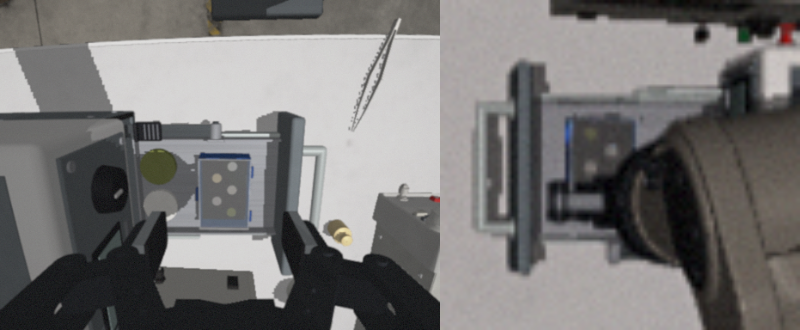

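The box lies flat in the bay at (0.498, −0.148), clear of the discs. The lever pad appears at (148,131) in the wrist view. Now I'll measure the lever.

```bash
python3 - <<'E'
from h import *
from rig import arm
s=arm.read_state();print(s['tool_pos'],s['joint_positions'].round(2))
ci=arm.camera_info("wrist");p,d=arm.snapshot("wrist");P=cloud(ci,d);h=cv2.cvtColor(p,cv2.COLOR_RGB2HSV)
u,v=int(148*512/440),int(131*384/330);print('pad px',u,v,P[v,u])
m=(P[...,0]>.405)&(P[...,0]<.45)&(P[...,1]<-.1)&(P[...,1]>-.245)&(P[...,2]>.042)&(P[...,2]<.075);Q=P[m]*1000
for y in range(-240,-100,6):
    q=Q[abs(Q[:,1]-y)<3]
    if len(q)>3:print(y,len(q),'x',np.percentile(q[:,0],[2,98]).round(1),'z',np.percentile(q[:,2],[10,50,95]).round(1))
m=(P[...,1]<-.2)&(P[...,2]>.086)&(P[...,0]>.43)&(P[...,0]<.55)&(P[...,2]<.11);q=P[m]
print('head edge y',np.percentile(q[:,1],[90,98,99.5]),len(q))
q,_=arm.snapshot("side");cv2.imwrite("pics/s7.png",cv2.resize(q[60:260,250:450,::-1],(600,600)))
E
```

```text
[ 0.46738214 -0.14564241  0.16922381] [ 1.16  0.5  -1.21  1.74  0.49  1.26  1.37]
pad px 172 152 [ 0.4302378  -0.21585579  0.05791742]
-240 148 x [415.7 443.2] z [46.9 53.7 67.6]
-234 93 x [424.8 447.5] z [51.1 52.8 53.8]
-228 166 x [422.2 439.6] z [57.2 61.3 62.8]
-222 164 x [422.3 440. ] z [56.2 57.1 58.3]
-216 172 x [422.6 440.2] z [56.1 57.1 58.5]
-210 167 x [422.7 440.3] z [56.3 57.4 58.6]
-204 177 x [423.3 443.1] z [52.2 55.2 58. ]
-198 117 x [426.1 443. ] z [50.6 53.1 54. ]
-192 122 x [426.3 443.5] z [51.3 53.  53.9]
-186 115 x [426.4 443.3] z [51.5 52.8 54.1]
-180 118 x [426.7 443.5] z [51.  53.  54.2]
-174 117 x [427.  444.1] z [50.6 53.2 54.3]
-168 118 x [427.  444.3] z [50.9 53.  53.9]
-162 135 x [427.3 443.3] z [51.5 53.  58.4]
-156 182 x [424.7 443.4] z [53.6 56.  58.9]
-150 149 x [424.9 443.4] z [52.9 55.6 59.2]
-144 12 x [440.7 445. ] z [42.1 43.1 59. ]
-138 9 x [444.1 445.2] z [42.3 42.5 43.6]
-132 11 x [444.3 445.4] z [42.  42.5 43.3]
-126 4 x [444.6 445.5] z [42.1 42.5 43.4]
-120 7 x [444.7 445.7] z [42.3 42.5 43.3]
-114 8 x [444.8 445.7] z [42.2 42.5 43.7]
-108 10 x [444.9 446. ] z [42.2 42.7 43.4]
-102 5 x [445.2 446.2] z [42.2 42.3 42.5]
head edge y [-0.22338819 -0.22277306 -0.22171692] 402
```

View pics/s7.png

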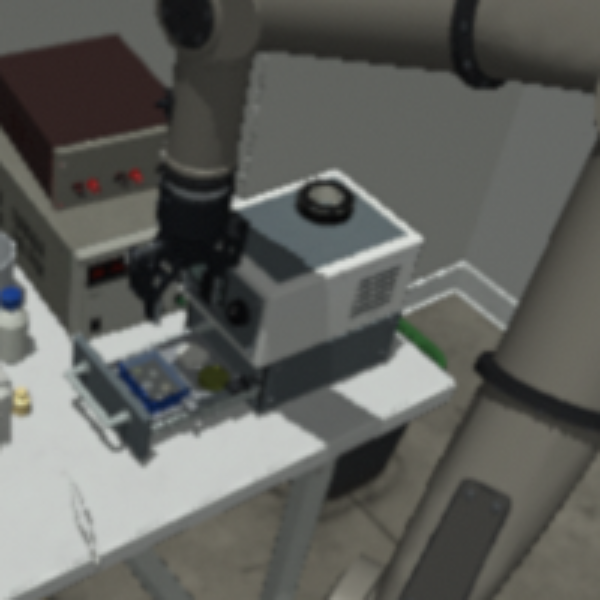

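Scaled: 0.02 m is 4, -0.002 m is -0.4.

Emit:
{"op": "shift_gripper", "data": {"moves": [[0.085, 4, -0.4, 0, 0], [0.085, 4, -0.4, 0, 0], [0.085, 0, 0, 0, 0], [0.085, 0, 0, 0, 0], [0.085, 0, 0, 0, 0], [0.085, 0, 0, 0, 0]]}}

```text
clock: 13.38
tool_pos: [0.4289, -0.1481, 0.1702]
ee_rot: [0.014, 1.0, 0.001, 0.0]
wrist_force: [0.4, 0.2, -0.2]
grip_width: 0.085
grasp_force: 0.0
```

```bash
python3 - <<'E'
from h import *
from rig import arm
s=arm.read_state();T=s['tool_pos'];M=R.from_quat(s['ee_rot']).as_matrix();print(T,M.round(3)[:,0])
for n in("wrist","side"):
    ci=arm.camera_info(n);p,d=arm.snapshot(n);P=(cloud(ci,d)-T)@M*1000
    print(n)
    for z in range(-75,15,6):
        for sg in(-1,1):
            q=P[(abs(P[...,2]-z)<3)&(abs(P[...,0])<45)&(sg*P[...,1]>25)&(sg*P[...,1]<85)]
            if len(q)>3:print(z,sg,len(q),'y',np.percentile(q[:,1],[1,99]).round(1),'x',np.percentile(q[:,0],[1,99]).round(1))
E
```

```text
[ 0.42885732 -0.14806564  0.17017612] [-1.     0.027 -0.001]
wrist
-75 -1 1644 y [-71.4 -26.4] x [ 2.9 16.9]
-75 1 1452 y [26.1 67.6] x [ 2. 17.]
-69 -1 2602 y [-72.9 -32.1] x [-9.2 16. ]
-69 1 2475 y [31.7 72. ] x [-9.3 16. ]
-63 -1 2709 y [-73.  -38.6] x [-11.6  13. ]
-63 1 2761 y [38.4 72.9] x [-11.6  12.9]
-57 -1 823 y [-70.7 -41.4] x [ 5.4 13.1]
-57 1 834 y [41.2 71.1] x [ 5.3 13. ]
-51 -1 422 y [-55.  -42.3] x [ 0.4 11.5]
-51 1 438 y [41.9 54.7] x [ 0.1 11.5]
-45 -1 425 y [-55.5 -42.2] x [-5.1 10.8]
-45 1 426 y [42.  55.3] x [-5.9 10.6]
-39 -1 573 y [-55.9 -42.1] x [-11.   10.6]
-39 1 557 y [42.  55.9] x [-11.3  10.5]
-33 -1 496 y [-82.9 -42. ] x [-11.3  10.6]
-33 1 492 y [41.8 55.5] x [-11.4  10.6]
-27 -1 1742 y [-84.9 -42.3] x [-13.3  11.3]
-27 1 423 y [41.8 55.8] x [-11.7  10.6]
-21 -1 936 y [-84.1 -42.4] x [-12.3  11.6]
-21 1 357 y [41.9 55.4] x [-11.9  10.8]
-15 -1 830 y [-84.1 -42.5] x [-13.4  11.6]
-15 1 197 y [42.  48.4] x [-
[... 459 characters left out ...]
-57 1 9 y [43.8 64.9] x [ 5.8 14.4]
-51 -1 8 y [-48.7 -44.6] x [-6.2  9.6]
-51 1 5 y [44.9 55. ] x [ 6.7 14.2]
-45 -1 16 y [-57.1 -43.5] x [-10.7  13.8]
-45 1 8 y [42.2 54.2] x [ 0.2 12.8]
-39 -1 9 y [-56.6 -44.7] x [-10.3  12.6]
-39 1 10 y [40.6 55.1] x [-3.3 10.6]
-33 -1 13 y [-84.7 -44.5] x [-11.5  12.6]
-33 1 8 y [41.1 54.5] x [-2.  11.3]
-27 -1 22 y [-84.7 -43.5] x [-11.7  12.4]
-27 1 12 y [43.  55.5] x [-3.7 13.8]
-21 -1 24 y [-83.3 -42.8] x [-11.4  14.3]
-21 1 5 y [42.8 53.1] x [-3.6 11.5]
-15 -1 22 y [-84.3 -42.8] x [-37.1  14.9]
-9 -1 9 y [-83.1 -75.7] x [-6.1 14.2]
-3 -1 10 y [-82.1 -73.7] x [-12.4  13.9]
3 -1 11 y [-83.  -76.1] x [-9.2 14.4]
9 -1 13 y [-84.  -66.1] x [-33.   13.9]
```

With the hand upright, the knuckles stand 17 mm ahead of the finger back and would hit the head if I pressed on the pad itself. The lever arm (z 53, y −0.162 to −0.204) is reachable with the fingers at 50 mm opening. I'll press it hard to its stop there and drag the tray by friction, with the pad's step as backup.

Scaled: 0.014 m is 2.8, -0.008 m is -1.6.

Emit:
{"op": "shift_gripper", "data": {"moves": [[0.05, 0.4, -1.6, 0, 0], [0.05, 0, 0, 0, 0], [0.05, 0, 0, 6, 0], [0.05, 0, 0, 6, 0], [0.05, 0, 0, 6, 0], [0.05, 0, 0, 2.8, 0], [0.05, 0, 0, 0, 0], [0.05, 0, 0, 0, 0]]}}

```text
clock: 14.15
tool_pos: [0.4257, -0.1561, 0.066]
ee_rot: [0.014, 1.0, 0.001, -0.0]
wrist_force: [-0.4, 0.2, 0.4]
grip_width: 0.0499
grasp_force: 0.0
```

```bash
python3 - <<'E'
from h import *
from rig import arm
s=arm.read_state();T=s['tool_pos'];M=R.from_quat(s['ee_rot']).as_matrix();print(T,s['grip_width'])
ci=arm.camera_info("wrist");p,d=arm.snapshot("wrist");W=cloud(ci,d);P=(W-T)@M*1000
for z in range(-69,12,6):
    q=P[(abs(P[...,2]-z)<3)&(P[...,0]<22)&(P[...,0]>-14)&(P[...,1]<-18)&(P[...,1]>-60)]
    if len(q)>3:print(z,len(q),'y',np.percentile(q[:,1],[1,99]).round(1),'x',np.percentile(q[:,0],[1,99]).round(1))
cv2.imwrite("pics/w8.png",p[:,:,::-1])
E
```

```text
[ 0.42568027 -0.15614543  0.06601699] 0.04991438884309207
-69 1499 y [-59.6 -18.7] x [-9.2 16.9]
-63 1381 y [-59.1 -21.2] x [-12.3  15.8]
-57 3160 y [-57.6 -24.6] x [-11.7  12.3]
-51 998 y [-56.2 -25.2] x [-8.9 13. ]
-45 422 y [-52.6 -26.6] x [ 2.7 13. ]
-39 500 y [-34.3 -25. ] x [-10.5  11.1]
-33 357 y [-38.7 -24.9] x [-11.4  10.8]
-27 341 y [-38.5 -24.9] x [-11.3  10.5]
-21 325 y [-38.6 -24.9] x [-11.1  10.4]
-15 268 y [-38.5 -24.8] x [-11.2  10.4]
-9 204 y [-36.9 -24.8] x [-11.3  10.4]
-3 59 y [-30.1 -24.8] x [-10.6   9.8]
9 686 y [-59.8 -21.9] x [-13.8   1.4]
```

View pics/w8.png

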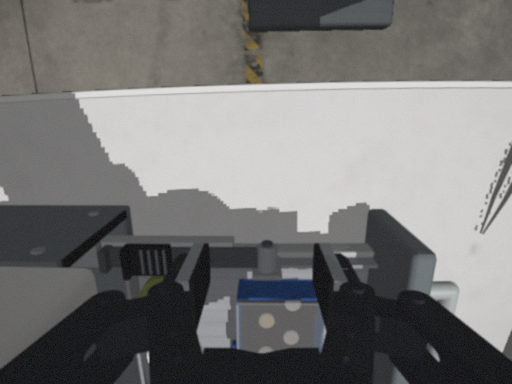

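Emit:
{"op": "shift_gripper", "data": {"moves": [[0.05, 0, 0, 1.6, 0], [0.05, 0, 0, 0.8, 0], [0.05, 0, 0, 0.4, 0], [0.05, 0, 0, 0, 0]]}}

```text
clock: 14.53
tool_pos: [0.4257, -0.1564, 0.0522]
ee_rot: [0.014, 1.0, -0.0, -0.0]
wrist_force: [-0.1, -0.3, -0.2]
grip_width: 0.0498
grasp_force: 0.0
```

Emit:
{"op": "shift_gripper", "data": {"moves": [[0.05, 0, 0, 0.4, 0], [0.05, 0, 0, 0, 0]]}}

```text
clock: 14.7
tool_pos: [0.4262, -0.1564, 0.0507]
ee_rot: [0.014, 1.0, -0.0, 0.0]
wrist_force: [-1.7, -0.7, 3.6]
grip_width: 0.0495
grasp_force: 2.0
```

Emit:
{"op": "shift_gripper", "data": {"moves": [[0.05, 0, 0, 0.4, 0], [0.05, 0, 0, 0, 0]]}}

```text
clock: 14.87
tool_pos: [0.4263, -0.1565, 0.0489]
ee_rot: [0.014, 1.0, -0.001, 0.0]
wrist_force: [-1.1, -0.0, 7.0]
grip_width: 0.0498
grasp_force: 3.3
```

Emit:
{"op": "shift_gripper", "data": {"moves": [[0.05, 0, 0, 0.4, 0], [0.05, 0, 0, 0, 0]]}}

```text
clock: 15.03
tool_pos: [0.4264, -0.1565, 0.0472]
ee_rot: [0.014, 1.0, -0.001, 0.0]
wrist_force: [-2.8, 0.6, 9.5]
grip_width: 0.0497
grasp_force: 4.5
```

Contact is as predicted, with a spring rise from 4 to 9.5 N. I'll press on to the stop.

Emit:
{"op": "shift_gripper", "data": {"moves": [[0.05, 0, 0, 0.4, 0], [0.05, 0, 0, 0, 0]], "grip_n": 40}}

```text
clock: 15.2
tool_pos: [0.4264, -0.1564, 0.0455]
ee_rot: [0.014, 1.0, -0.001, 0.0]
wrist_force: [-2.5, 0.1, 11.7]
grip_width: 0.0497
grasp_force: 5.6
```

Emit:
{"op": "shift_gripper", "data": {"moves": [[0.05, 0, 0, 0.4, 0], [0.05, 0, 0, 0, 0]]}}

```text
clock: 15.37
tool_pos: [0.4265, -0.1564, 0.0446]
ee_rot: [0.014, 1.0, -0.001, -0.0]
wrist_force: [-5.1, 1.4, 19.4]
grip_width: 0.05
grasp_force: 9.2
```

Scaled: -0.002 m is -0.4.

Emit:
{"op": "shift_gripper", "data": {"moves": [[0.05, 0, -0.4, 0, 0], [0.05, 0, -0.4, 0, 0], [0.05, 0, 0, 0, 0]]}}

```text
clock: 15.62
tool_pos: [0.4264, -0.1568, 0.0448]
ee_rot: [0.013, 1.0, 0.001, 0.0]
wrist_force: [-7.3, 8.0, 20.0]
grip_width: 0.0498
grasp_force: 8.7
```

Emit:
{"op": "shift_gripper", "data": {"moves": [[0.05, 0, -0.4, 0, 0], [0.05, 0, -0.4, 0, 0], [0.05, 0, 0, 0, 0]]}}

```text
clock: 15.87
tool_pos: [0.4264, -0.1565, 0.0449]
ee_rot: [0.011, 1.0, 0.003, 0.0]
wrist_force: [-5.8, 16.0, 20.5]
grip_width: 0.0498
grasp_force: 8.9
```

```bash
python3 - <<'E'
from h import *
from rig import arm
for n in("top","side","wrist"):
    ci=arm.camera_info(n);p,d=arm.snapshot(n);P=cloud(ci,d)
    m=(abs(P[...,2]-.081)<.005)&(abs(P[...,1]+.087)<.025)&(P[...,0]>.48 if n!="wrist" else P[...,0]<.43);q=P[m]
    if len(q):print(n,len(q),np.percentile(q[:,1],[5,50,95]).round(4))
z=np.load("pics/top0.npz");P=cloud(arm.camera_info("top"),z['d']);q=P[(abs(P[...,2]-.081)<.005)&(abs(P[...,1]+.087)<.025)&(P[...,0]>.48)];print('before top',np.percentile(q[:,1],[5,50,95]).round(4))
z=np.load("pics/side0.npz");P=cloud(arm.camera_info("side"),z['d']);q=P[(abs(P[...,2]-.081)<.005)&(abs(P[...,1]+.087)<.025)&(P[...,0]>.48)];print('before side',np.percentile(q[:,1],[5,50,95]).round(4))
E
```

```text
top 196 [-0.0952 -0.0838 -0.0703]
side 139 [-0.1002 -0.0849 -0.0676]
wrist 893 [-0.0883 -0.0842 -0.0783]
before top [-0.0961 -0.0834 -0.0697]
before side [-0.1006 -0.085  -0.0693]
```

```bash
python3 - <<'E'
from h import *
from rig import arm
s=arm.read_state();T=s['tool_pos'];print(T,s['wrist_force'],s['ft_torque'])
p,d=arm.snapshot("wrist");ci=arm.camera_info("wrist");W=cloud(ci,d);Q=(W-T)@R.from_quat(s['ee_rot']).as_matrix()*1000
for z in range(-80,-40,5):
    q=Q[(abs(Q[...,2]-z)<2.5)&(Q[...,0]<22)&(Q[...,0]>-20)&(Q[...,1]<-18)&(Q[...,1]>-75)]
    if len(q):print('hand',z,len(q),np.percentile(q[:,1],[0,1,5,20]).round(1))
for nm in("top0","side0"):
    z=np.load(f"pics/{nm}.npz");P=cloud(arm.camera_info(nm[:-1]),z['d'])
    for zz in np.arange(.07,.2,.01):
        q=P[(abs(P[...,2]-zz)<.005)&(P[...,0]>.40)&(P[...,0]<.47)&(P[...,1]<-.19)&(P[...,1]>-.26)]
        if len(q)>3:i=q[:,1].argsort()[::-1];print(nm,zz.round(3),len(q),q[i[:4]].round(3).tolist())
E
```

```text
[ 0.42637837 -0.1565325   0.04482427] [-5.74528757 15.37745237 20.6065412 ] [ 1.29811732  1.35209336 -0.26431993]
hand -80 1715 [-69.7 -68.6 -62.2 -57.5]
hand -75 2002 [-73.  -71.6 -69.9 -59.1]
hand -70 1777 [-74.8 -74.4 -72.7 -69.1]
hand -65 1547 [-75.  -74.6 -73.  -69.1]
hand -60 2447 [-75.  -74.2 -71.8 -57.1]
hand -55 2447 [-75.  -74.  -71.3 -55.1]
hand -50 1029 [-75.  -74.3 -72.3 -68.8]
hand -45 357 [-74.7 -73.4 -70.5 -44.9]
top0 0.11 8 [[0.426, -0.22, 0.111], [0.429, -0.22, 0.111], [0.429, -0.222, 0.114], [0.432, -0.222, 0.113]]
top0 0.12 8 [[0.424, -0.221, 0.117], [0.427, -0.221, 0.116], [0.435, -0.222, 0.116], [0.468, -0.222, 0.12]]
top0 0.13 8 [[0.424, -0.221, 0.13], [0.432, -0.221, 0.129], [0.468, -0.222, 0.129], [0.419, -0.224, 0.128]]
top0 0.14 16 [[0.452, -0.21, 0.145], [0.444, -0.21, 0.143], [0.457, -0.21, 0.144], [0.449, -0.21, 0.142]]
top0 0.15 21 [[0.447, -0.209, 0.148], [0.455, -0.209, 0.148], [0.441, -0.21, 0.155], [0.444, -0.21, 0.154]]
top0 0.16 53 [[0.452, -0.209, 0.16], [0.447, -0.21, 0.155], [0.457, -0.21, 0.157], [0.455, -0.211, 0.163]]
top0 0.17 31 [[0.449, -
[... 1030 characters left out ...]
 -0.224, 0.134], [0.447, -0.224, 0.126]]
side0 0.14 44 [[0.441, -0.212, 0.145], [0.448, -0.213, 0.144], [0.458, -0.213, 0.14], [0.447, -0.214, 0.139]]
side0 0.15 47 [[0.441, -0.211, 0.15], [0.443, -0.212, 0.153], [0.454, -0.212, 0.153], [0.448, -0.213, 0.148]]
side0 0.16 61 [[0.457, -0.21, 0.156], [0.443, -0.211, 0.158], [0.449, -0.212, 0.157], [0.451, -0.212, 0.164]]
side0 0.17 47 [[0.457, -0.216, 0.166], [0.447, -0.217, 0.165], [0.448, -0.222, 0.167], [0.424, -0.223, 0.167]]
side0 0.18 50 [[0.431, -0.222, 0.184], [0.458, -0.222, 0.185], [0.437, -0.223, 0.183], [0.463, -0.223, 0.181]]
side0 0.19 56 [[0.428, -0.223, 0.19], [0.467, -0.224, 0.19], [0.44, -0.224, 0.188], [0.462, -0.225, 0.189]]
```

The knuckle, not the tip, is against the chamber head. I'll back off, then take the hand's true profile from the earlier picture taken in free air.

Units first: shifts go in units of 5 mm. So -0.008 m is -1.6, -0.006 m is -1.2.

Emit:
{"op": "shift_gripper", "data": {"moves": [[0.05, 0, 0.8, 0, 0], [0.05, 0, 0.8, 0, 0], [0.05, 0, 0.8, -1.2, 0], [0.05, 0, 0.8, -1.6, 0], [0.07, 0, 0, -1, 0], [0.07, 0, 0, 0, 0], [0.07, 0, 0, 0, 0]]}}

```text
clock: 16.65
tool_pos: [0.426, -0.1482, 0.0613]
ee_rot: [0.014, 1.0, 0.0, 0.0]
wrist_force: [0.4, 0.5, -0.2]
grip_width: 0.0703
grasp_force: 0.0
```

```bash
python3 - <<'E'
from h import *
from rig import arm
z=np.load("pics/w5.npz");s=arm.read_state();M=R.from_quat([.014,1,.001,0]).as_matrix();T=np.array([.4818,-.1288,.1513])
print(s['tool_pos'],s['grip_width'])
# wrist camera is fixed to the tool: tool-frame camera from the present reading
ci=arm.camera_info("wrist");Mn=R.from_quat(s['ee_rot']).as_matrix()
def tool(d): return (cloud(ci,d)-s['tool_pos'])@Mn*1000
p,d=arm.snapshot("wrist")
for nm,dd in(("w52",z['d']),("w70now",d)):
    P=tool(dd)
    for zz in range(-95,-40,6):
        for sg in((-1,1)):
            q=P[(abs(P[...,2]-zz)<3)&(P[...,0]<40)&(P[...,0]>-20)&(sg*P[...,1]>18)&(sg*P[...,1]<80)]
            if len(q):print(nm,zz,sg,len(q),np.percentile(sg*q[:,1],[50,95,99,100]).round(1),'xmax',q[:,0].max().round(1),end=' | ')
        print()
E
```

```text
[ 0.42600885 -0.14816239  0.06126103] 0.0702744463327292

w52 -89 -1 669 [22.5 59.6 61.1 61.7] xmax 17.5 | w52 -89 1 580 [22.1 56.9 58.  58.7] xmax 17.6 | 
w52 -83 -1 1885 [52.1 62.2 63.5 64.7] xmax 17.3 | w52 -83 1 1706 [51.5 60.  61.7 62.9] xmax 17.6 | 
w52 -77 -1 2123 [50.7 61.1 62.8 64.2] xmax 17.3 | w52 -77 1 2096 [50.4 61.  62.8 63.7] xmax 17.5 | 
w52 -71 -1 1644 [49.4 59.9 61.5 62.6] xmax 17.4 | w52 -71 1 1661 [49.3 59.9 61.4 62.6] xmax 17.5 | 
w52 -65 -1 1391 [50.6 58.8 60.3 62. ] xmax 16.6 | w52 -65 1 1381 [50.3 58.5 59.9 61.2] xmax 16.8 | 
w52 -59 -1 2894 [47.3 57.1 58.6 59.6] xmax 13.2 | w52 -59 1 2856 [47.1 56.9 58.5 60.2] xmax 13.1 | 
w52 -53 -1 1494 [41.  55.3 57.8 59.2] xmax 13.4 | w52 -53 1 1539 [40.8 55.  57.2 58.3] xmax 13.3 | 
w52 -47 -1 602 [37.5 50.8 55.  57.4] xmax 13.2 | w52 -47 1 609 [37.4 50.9 55.  56. ] xmax 13.5 | 
w52 -41 -1 464 [27.5 34.5 38.  43. ] xmax 11.7 | w52 -41 1 477 [27.3 34.7 41.7 45.4] xmax 11.8 | 

w7
[... 243 characters left out ...]
68.1] xmax 17.4 | w70now -77 1 2054 [45.  63.7 65.8 67.2] xmax 17.3 | 
w70now -71 -1 1546 [55.4 66.7 77.  77.8] xmax 17.2 | w70now -71 1 1497 [55.1 65.6 66.8 67.9] xmax 17.5 | 
w70now -65 -1 2585 [58.3 77.9 79.1 79.9] xmax 16.1 | w70now -65 1 2266 [57.2 64.8 66.2 67.7] xmax 16.3 | 
w70now -59 -1 3110 [51.8 78.  79.4 80. ] xmax 13.7 | w70now -59 1 2764 [50.4 62.6 66.1 67.1] xmax 13.3 | 
w70now -53 -1 1166 [52.6 78.8 79.8 80. ] xmax 13.5 | w70now -53 1 875 [46.6 60.7 65.  66.7] xmax 13.4 | 
w70now -47 -1 605 [46.2 79.3 79.8 80. ] xmax 12.6 | w70now -47 1 341 [38.1 52.  54.9 58.3] xmax 12.6 | 
w70now -41 -1 665 [38.7 79.1 79.7 80. ] xmax 11.1 | w70now -41 1 433 [35.4 40.6 41.3 48. ] xmax 11.0 |
```

Scaled: 0.008 m is 1.6, 0.0035 m is 0.7.

Emit:
{"op": "shift_gripper", "data": {"moves": [[0.068, 0, 0.7, 0, 0], [0.068, 0, 0, 1.6, 0], [0.068, 0, 0, 0.6, 0], [0.068, 0, 0, 0.4, 0], [0.068, 0, 0, 0, 0]]}}

```text
clock: 17.12
tool_pos: [0.4256, -0.1445, 0.0474]
ee_rot: [0.014, 1.0, 0.0, -0.001]
wrist_force: [-0.2, 0.2, -1.1]
grip_width: 0.0681
grasp_force: 0.0
```

Emit:
{"op": "shift_gripper", "data": {"moves": [[0.068, 0, 0, 0.4, 0], [0.068, 0, 0, 0, 0]]}}

```text
clock: 17.28
tool_pos: [0.4261, -0.1447, 0.0464]
ee_rot: [0.014, 1.0, -0.0, -0.0]
wrist_force: [-1.2, 0.8, 5.1]
grip_width: 0.0678
grasp_force: 2.4
```

Emit:
{"op": "shift_gripper", "data": {"moves": [[0.068, 0, 0, 0.4, 0], [0.068, 0, 0, 0.4, 0], [0.068, 0, 0, 0, 0]]}}

```text
clock: 17.53
tool_pos: [0.4263, -0.1448, 0.0431]
ee_rot: [0.014, 1.0, -0.001, -0.0]
wrist_force: [-2.9, 1.7, 10.8]
grip_width: 0.068
grasp_force: 5.1
```

Emit:
{"op": "shift_gripper", "data": {"moves": [[0.068, 0, 0, 0.4, 0], [0.068, 0, 0, 0, 0]]}}

```text
clock: 17.7
tool_pos: [0.4263, -0.1447, 0.0415]
ee_rot: [0.014, 1.0, -0.001, -0.0]
wrist_force: [-4.3, 0.9, 13.3]
grip_width: 0.068
grasp_force: 6.4
```

Scaled: 0.002 m is 0.4.

Emit:
{"op": "shift_gripper", "data": {"moves": [[0.068, 0, 0, 0.4, 0], [0.068, 0, 0, 0, 0]]}}

```text
clock: 17.87
tool_pos: [0.4264, -0.1451, 0.0408]
ee_rot: [0.014, 1.0, -0.002, -0.001]
wrist_force: [-8.0, 1.3, 22.8]
grip_width: 0.0683
grasp_force: 11.0
```

Emit:
{"op": "shift_gripper", "data": {"moves": [[0.068, 0, -0.2, 0, 0], [0.068, 0, -0.2, 0, 0], [0.068, 0, -0.2, 0, 0]]}}

```text
clock: 18.12
tool_pos: [0.4263, -0.1479, 0.0408]
ee_rot: [0.014, 1.0, -0.002, -0.0]
wrist_force: [-6.6, 1.9, 22.7]
grip_width: 0.0681
grasp_force: 10.8
```

Emit:
{"op": "shift_gripper", "data": {"moves": [[0.068, 0, -0.2, 0, 0], [0.068, 0, -0.2, 0, 0], [0.068, 0, -0.2, 0, 0], [0.068, 0, 0, 0, 0]]}}

```text
clock: 18.45
tool_pos: [0.4262, -0.1513, 0.0408]
ee_rot: [0.014, 1.0, -0.002, -0.0]
wrist_force: [-7.7, 1.0, 21.9]
grip_width: 0.068
grasp_force: 10.8
```

The tray is following, with about 1.5 N of drag. I'll go a little further and verify.

Emit:
{"op": "shift_gripper", "data": {"moves": [[0.068, 0, -0.2, 0, 0], [0.068, 0, -0.2, 0, 0], [0.068, 0, 0, 0, 0]]}}

```text
clock: 18.7
tool_pos: [0.4262, -0.1533, 0.0408]
ee_rot: [0.014, 1.0, -0.002, -0.0]
wrist_force: [-8.3, 2.2, 22.3]
grip_width: 0.0681
grasp_force: 10.8
```

```bash
cat > pan.py <<'E'
from h import *
from rig import arm
for n in("top","side"):
    c=arm.camera_info(n);d0=np.load(f"pics/{n}0.npz")['d'];d=arm.snapshot(n)[1]
    for t,dd in(("before",d0),("now",d)):
        P=cloud(c,dd);m=(abs(P[...,2]-.081)<.006)&(P[...,1]<-.05)&(P[...,1]>-.22)&(P[...,0]>.5)&(P[...,0]<.58);q=P[m];print(n,t,len(q),np.percentile(q[:,1],[5,50,95]).round(4) if len(q) else '')
E
python3 pan.py
```

```text
top before 128 [-0.0899 -0.0836 -0.0775]
top now 129 [-0.0986 -0.0921 -0.0863]
side before 60 [-0.0916 -0.0846 -0.0804]
side now 56 [-0.1006 -0.0933 -0.0885]
```

The tray is 8.7 mm in and free. I'll release the lever, lift, and go round to the handle.

Scaled: -0.038 m is -7.6, -0.035 m is -7.

Emit:
{"op": "shift_gripper", "data": {"moves": [[0.068, 0, 0, -0.8, 0], [0.068, 0, 0.8, -2, 0], [0.068, 0, 0.8, -6, 0], [0.068, 0, 0, -7.6, 0], [0.068, 0, 0, -7, 0], [0.085, 0, 0, 0, 0]]}}

```text
clock: 19.3
tool_pos: [0.4314, -0.1443, 0.1616]
ee_rot: [0.013, 1.0, -0.002, 0.006]
wrist_force: [1.3, 0.2, -0.2]
grip_width: 0.078
grasp_force: 0.0
```

Emit:
{"op": "shift_gripper", "data": {"moves": [[0.085, -2.66, 6.4, 0, 0], [0.085, -2.66, 6.4, 0, 0], [0.085, -2.66, 6.4, 0, 0], [0.085, -2.66, 6.4, 0, 0], [0.085, -2.66, 6.4, 0, 0], [0.085, 0, 0, 0, 0], [0.085, 0, 0, 0, 0]]}}

```text
clock: 19.88
tool_pos: [0.4974, 0.0174, 0.1558]
ee_rot: [0.01, 1.0, 0.001, 0.001]
wrist_force: [0.6, -1.2, -0.7]
grip_width: 0.0855
grasp_force: 0.0
```

```bash
python3 pan.py
python3 - <<'E'
from h import *
from rig import arm
print(arm.read_state()['tool_pos'])
P=cloud(arm.camera_info("top"),arm.snapshot("top")[1]);
for n in("top","side"):
    P=cloud(arm.camera_info(n),arm.snapshot(n)[1])
    q=P[(P[...,2]>.048)&(P[...,2]<.07)&(P[...,0]>.44)&(P[...,0]<.56)&(P[...,1]>-.083)&(P[...,1]<-.03)];print('bar',len(q),np.percentile(q,[2,50,98],axis=0).round(3).tolist() if len(q) else '')
    q=P[(P[...,2]>.005)&(P[...,2]<.05)&(P[...,0]>.42)&(P[...,0]<.6)&(P[...,1]>-.05)&(P[...,1]<.1)];print('things',len(q),np.percentile(q,[2,98],axis=0).round(3).tolist() if len(q) else '')
E
```

```text
top before 128 [-0.0899 -0.0836 -0.0775]
top now 120 [-0.0986 -0.0924 -0.0865]
side before 60 [-0.0916 -0.0846 -0.0804]
side now 60 [-0.0999 -0.0931 -0.088 ]
[0.49688177 0.0129178  0.15509697]
bar 1 [[0.545, -0.083, 0.063], [0.545, -0.083, 0.063], [0.545, -0.083, 0.063]]
things 14 [[0.423, 0.058, 0.005], [0.562, 0.099, 0.027]]
bar 93 [[0.446, -0.082, 0.056], [0.489, -0.064, 0.061], [0.544, -0.058, 0.066]]
things 203 [[0.503, -0.013, 0.007], [0.568, 0.097, 0.049]]
```

The instrument's front face lies near x≈0.51, so I'll push the bar at x≈0.464.

Scaled: 0.033 m is 6.6, 0.03 m is 6.

Emit:
{"op": "shift_gripper", "data": {"moves": [[0.085, 6.6, 0, 0, 0], [0.085, 0, 0, 0, 0], [0.085, 0, 0, 6, 0], [0.085, 0, 0, 6, 0], [0.085, 0, 0, 6, 0], [0.085, 0, 0, 5, 0], [0.085, 0, 0, 2, 0], [0.085, 0, 0, 0, 0]]}}

```text
clock: 20.8
tool_pos: [0.4618, 0.0128, 0.0283]
ee_rot: [0.015, 1.0, -0.0, -0.003]
wrist_force: [0.1, -0.8, 1.0]
grip_width: 0.0855
grasp_force: 0.0
```

Emit:
{"op": "shift_gripper", "data": {"moves": [[0.085, 0, -1, 0, 0], [0.085, 0, -1, 0, 0], [0.085, 0, -1, 0, 0], [0.085, 0, -1, 0, 0], [0.085, 0, 0, 0, 0]]}}

```text
clock: 21.22
tool_pos: [0.465, -0.0064, 0.0315]
ee_rot: [0.015, 1.0, -0.0, 0.002]
wrist_force: [0.1, 1.6, 0.4]
grip_width: 0.0851
grasp_force: 0.3
```

```bash
python3 pan.py
```

```text
top before 128 [-0.0899 -0.0836 -0.0775]
top now 128 [-0.1044 -0.098  -0.0921]
side before 60 [-0.0916 -0.0846 -0.0804]
side now 3 [-0.1034 -0.1014 -0.0978]
```

The tray moves freely on the bar. Pushing it in gently.

Scaled: -0.009 m is -1.8, -0.006 m is -1.2.

Emit:
{"op": "shift_gripper", "data": {"moves": [[0.085, 0, -1.2, 0, 0], [0.085, 0, -1.8, 0, 0], [0.085, 0, -1.8, 0, 0], [0.085, 0, -1.8, 0, 0], [0.085, 0, -1.8, 0, 0], [0.085, 0, -1.8, 0, 0], [0.085, 0, -1.8, 0, 0], [0.085, 0, -1.8, 0, 0]]}}

```text
clock: 21.98
tool_pos: [0.4619, -0.0757, 0.0304]
ee_rot: [0.014, 1.0, 0.0, 0.0]
wrist_force: [0.7, 3.4, 3.7]
grip_width: 0.0852
grasp_force: 1.9
```

Emit:
{"op": "shift_gripper", "data": {"moves": [[0.085, 0, -1.8, 0, 0], [0.085, 0, -1.8, 0, 0], [0.085, 0, -1.8, 0, 0], [0.085, 0, -1.6, 0, 0], [0.085, 0, -1.2, 0, 0], [0.085, 0, -0.8, 0, 0], [0.085, 0, 0, 0, 0]]}}

```text
clock: 22.57
tool_pos: [0.4597, -0.1217, 0.0298]
ee_rot: [0.015, 1.0, -0.001, -0.001]
wrist_force: [-0.2, 0.1, -0.4]
grip_width: 0.0849
grasp_force: 0.0
```

```bash
python3 - <<'E'
from h import *
from rig import arm
for n in("top","side"):
    P=cloud(arm.camera_info(n),arm.snapshot(n)[1])
    for x0,x1 in((.42,.46),(.5,.58)):
        q=P[(P[...,2]>.074)&(P[...,2]<.086)&(P[...,0]>x0)&(P[...,0]<x1)&(P[...,1]>-.25)&(P[...,1]<-.1)];print(n,x0,len(q),np.percentile(q[:,1],[5,50,95]).round(4) if len(q) else '')
E
```

```text
top 0.42 0 
top 0.5 70 [-0.2196 -0.2138 -0.208 ]
side 0.42 48 [-0.219  -0.2095 -0.1659]
side 0.5 0
```

Scaled: -0.004 m is -0.8, -0.003 m is -0.6.

Emit:
{"op": "shift_gripper", "data": {"moves": [[0.085, 0, -0.8, 0, 0], [0.085, 0, -0.8, 0, 0], [0.085, 0, -0.8, 0, 0], [0.085, 0, -0.8, 0, 0], [0.085, 0, -0.6, 0, 0], [0.085, 0, 0, 0, 0]]}}

```text
clock: 23.17
tool_pos: [0.459, -0.1399, 0.0298]
ee_rot: [0.015, 1.0, -0.0, -0.001]
wrist_force: [-0.6, 0.5, -0.5]
grip_width: 0.0847
grasp_force: 0.5
```

Emit:
{"op": "shift_gripper", "data": {"moves": [[0.085, 0, -0.4, 0, 0], [0.085, 0, -0.4, 0, 0], [0.085, 0, 0, 0, 0]]}}

```text
clock: 23.42
tool_pos: [0.4595, -0.1431, 0.0301]
ee_rot: [0.014, 1.0, -0.0, -0.0]
wrist_force: [-1.2, 2.4, -1.7]
grip_width: 0.0853
grasp_force: 1.1
```

Emit:
{"op": "shift_gripper", "data": {"moves": [[0.085, 0, -0.4, 0, 0], [0.085, 0, 0, 0, 0]]}}

```text
clock: 23.58
tool_pos: [0.4596, -0.145, 0.0302]
ee_rot: [0.014, 1.0, -0.0, -0.0]
wrist_force: [-1.9, 2.6, -2.1]
grip_width: 0.0851
grasp_force: 1.3
```

Emit:
{"op": "shift_gripper", "data": {"moves": [[0.085, 0, -0.3, 0, 0], [0.085, 0, 0, 0, 0]]}}

```text
clock: 23.75
tool_pos: [0.4596, -0.1464, 0.0302]
ee_rot: [0.014, 1.0, -0.0, -0.0]
wrist_force: [-1.5, 2.9, -1.6]
grip_width: 0.0849
grasp_force: 1.4
```

Emit:
{"op": "shift_gripper", "data": {"moves": [[0.085, 0, -0.3, 0, 0], [0.085, 0, 0, 0, 0]]}}

```text
clock: 23.92
tool_pos: [0.4597, -0.147, 0.0303]
ee_rot: [0.014, 1.0, 0.001, 0.0]
wrist_force: [-2.2, 3.8, -1.2]
grip_width: 0.0852
grasp_force: 2.1
```

Emit:
{"op": "shift_gripper", "data": {"moves": [[0.085, 0, -0.3, 0, 0], [0.085, 0, 0, 0, 0]]}}

```text
clock: 24.08
tool_pos: [0.4596, -0.1471, 0.0304]
ee_rot: [0.013, 1.0, 0.001, 0.0]
wrist_force: [-1.6, 6.8, -0.8]
grip_width: 0.0849
grasp_force: 3.3
```

```bash
cat > fin.py <<'E'
from h import *
from rig import arm
print(arm.read_state()['wrist_force'])
for n in("top","side"):
    P=cloud(arm.camera_info(n),arm.snapshot(n)[1]);P0=cloud(arm.camera_info(n),np.load(f"pics/{n}0.npz")['d'])
    # panel: only the front face / top; handle bar
    for lab,Q,lo,hi in(("before",P0,-.09,-.04),("now",P,-.245,-.195)):
        q=Q[(Q[...,2]>.05)&(Q[...,2]<.07)&(Q[...,0]>.5)&(Q[...,0]<.535)&(Q[...,1]>lo)&(Q[...,1]<hi)]
        r=Q[(Q[...,2]>.074)&(Q[...,2]<.087)&(Q[...,0]>.42)&(Q[...,0]<.57)&(Q[...,1]>lo-.02)&(Q[...,1]<hi)]
        f=Q[(Q[...,2]>.02)&(Q[...,2]<.045)&(Q[...,0]>.42)&(Q[...,0]<.57)&(Q[...,1]>lo-.01)&(Q[...,1]<hi+.01)]
        for t,w in(("bar",q),("ptop",r),("pface",f)):
            if len(w)>2:print(n,lab,t,len(w),np.percentile(w[:,1],[5,50,95]).round(4))
E
python3 fin.py
```

```text
[-1.55523905  6.78863365 -0.79049838]
top before bar 45 [-0.0775 -0.0532 -0.0497]
top before ptop 259 [-0.0894 -0.0824 -0.0757]
top before pface 87 [-0.0995 -0.0965 -0.075 ]
top now bar 40 [-0.2329 -0.2112 -0.2053]
top now pface 26 [-0.2347 -0.2337 -0.2326]
side before bar 48 [-0.0828 -0.0789 -0.0512]
side before ptop 131 [-0.0906 -0.083  -0.078 ]
side before pface 96 [-0.0824 -0.0799 -0.0772]
side now bar 4 [-0.2379 -0.2372 -0.2366]
side now ptop 25 [-0.2374 -0.2343 -0.1971]
side now pface 46 [-0.2368 -0.234  -0.2308]
```

It reads home (154–156 mm). I'll give it one firmer press, then retreat and check.

Scaled: -0.002 m is -0.4.

Emit:
{"op": "shift_gripper", "data": {"moves": [[0.085, 0, -0.4, 0, 0], [0.085, 0, -0.4, 0, 0], [0.085, 0, 0, 0, 0]]}}

```text
clock: 24.43
tool_pos: [0.4595, -0.1471, 0.0306]
ee_rot: [0.012, 1.0, 0.004, 0.0]
wrist_force: [-2.5, 13.0, 1.8]
grip_width: 0.0848
grasp_force: 6.3
```

Emit:
{"op": "shift_gripper", "data": {"moves": [[0.085, 0, 1.2, 0, 0], [0.085, 0, 2, 0, 0], [0.085, 0, 6, 0, 0], [0.085, 0, 6, 0, 0], [0.085, 0, 0, -6, 0], [0.085, 4, 0, -6, 0], [0.085, 4, 0, -6, 0], [0.085, 0, 0, 0, 0]]}}

```text
clock: 25.1
tool_pos: [0.423, -0.0776, 0.1247]
ee_rot: [0.014, 1.0, -0.004, 0.003]
wrist_force: [1.1, 1.1, -0.3]
grip_width: 0.0847
grasp_force: 0.0
```

```bash
python3 fin.py
python3 - <<'E'
from h import *
from rig import arm
# colour-based: head face vs panel, compare panel front face plane to final expected; check others unmoved
for n in("top","side"):
    d0=np.load(f"pics/{n}0.npz");p,d=arm.snapshot(n);c=arm.camera_info(n);A=cloud(c,d0['d']);B=cloud(c,d)
    for lab,x,y,z in(("coil",(.34,.44),(.38,.47),(.02,.06)),("bottle",(.56,.68),(-.09,.0),(.03,.12))):
        for t,Q in(("0",A),("1",B)):
            q=Q[(Q[...,0]>x[0])&(Q[...,0]<x[1])&(Q[...,1]>y[0])&(Q[...,1]<y[1])&(Q[...,2]>z[0])&(Q[...,2]<z[1])];print(n,lab,t,len(q),np.median(q,0).round(3))
E
```

```text
[ 1.10420204  1.13595681 -0.34271489]
top before bar 45 [-0.0775 -0.0532 -0.0497]
top before ptop 259 [-0.0894 -0.0824 -0.0757]
top before pface 87 [-0.0995 -0.0965 -0.075 ]
top now bar 55 [-0.2331 -0.2108 -0.2052]
top now pface 74 [-0.2344 -0.2324 -0.2303]
side before bar 48 [-0.0828 -0.0789 -0.0512]
side before ptop 131 [-0.0906 -0.083  -0.078 ]
side before pface 96 [-0.0824 -0.0799 -0.0772]
side now bar 9 [-0.2382 -0.2363 -0.2315]
side now ptop 34 [-0.2372 -0.2346 -0.2328]
side now pface 65 [-0.2372 -0.2344 -0.2319]
top coil 0 220 [0.39  0.42  0.032]
top coil 1 222 [0.39  0.42  0.032]
top bottle 0 222 [ 0.649 -0.042  0.073]
top bottle 1 202 [ 0.651 -0.04   0.072]
side coil 0 239 [0.385 0.421 0.032]
side coil 1 239 [0.385 0.421 0.032]
side bottle 0 231 [ 0.645 -0.042  0.066]
side bottle 1 203 [ 0.646 -0.039  0.065]
```

Emit:
{"op": "shift_gripper", "data": {"moves": [[0.085, 0, 0, 0, 0], [0.085, 0, 0, 0, 0], [0.085, 0, 0, 0, 0]]}}

```text
clock: 25.55
tool_pos: [0.4215, -0.0758, 0.1196]
ee_rot: [0.014, 1.0, 0.001, -0.001]
wrist_force: [0.0, 0.3, -0.1]
grip_width: 0.0854
grasp_force: 0.0
```

```bash
python3 -c "
from rig import arm
print(arm.hand_in())"
```

```text
the job is handed in; nothing more can be done
None
```

I handed the job in at 25.6 s with the box set flat in the tray, the tray pushed about 155 mm in and the hand clear; no verdict came back, the contents weren't re-checked after closing, nor the screwdriver's position, and I viewed 12 pictures against the limit of 10.

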